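# Set up the bench tablet for a board repair

## Task

Get the tablet ready for working on the circuit board in the vice. Hang the carry caddy that stands in front of the tablet by its bar on either hook of the hook stand, and turn and tilt the tablet on its stand so that its screen squarely faces towards the board in the vice and leans back 30 degrees from upright. Leave the other things on the bench where they are.

Things in the scene. Friction and masses are not known exactly. Their poses are not given: they have to be found in the camera images.
- stand: Fixed round weighted foot of the tablet stand, dark steel, 150 mm across; origin at the centre of its underside, on the table. The swivel axis is vertical through it. An aluminium column stands on the foot behind the tablet and carries it.
- swivel (a joint): Swivel of the tablet stand, in rad: grows counter-clockwise seen from above; 0 means that the screen faces along the -x axis of stand. It goes from -1.9 to 1.9; friction holds it where it is left (about 0.18 N m).
- tilt (a joint): Tilt of the tablet about its level hinge, in rad: 0 is upright, positive leans back (top edge away from the side that the screen faces), 0.524 is 30 degrees back. It goes from -0.35 to 1.1; friction holds it where it is left (about 0.25 N m).
- tablet_pivot (a point): Point on the swivel axis at the height of the tilt hinge, 150 mm above the table. It swivels but does not tilt: its -x axis is the level direction that the screen faces, +y runs along the tablet's width, z is up. The hinge axis runs along y, level with the middle of the tablet's height; the screen surface lies 17 mm in front of it (towards -x), the back 4 mm in front.
- tablet_top (a point): Middle of the tablet's top edge, 70 mm from the hinge; it swivels and tilts with the tablet. The tablet is a black slab 200 mm wide, 140 mm tall and 12 mm thick with a blue screen, free to be pushed on the screen or the edges.
- vice: Fixed board vice, steel and aluminium, foot 110 x 110 mm, jaws 150 mm wide, holding a green circuit board on edge, 112 mm wide, top 152 mm above the table; origin at the centre of its underside.
- vice_board (a point): Centre of the circuit board in the vice, 112 mm above the table, right above the vice's origin.
- hookstand: Fixed T-shaped hook stand: round foot 100 mm across, upright 12 mm steel post, and at 225 mm height two equal hook arms of 9 mm rod, along the stand's -y and +y axes. Each arm dips to 195 mm (rod axis) at 70 to 86 mm from the post and its tip turns up again to 225 mm at 106 mm. Origin at the centre of its underside.
- hook_a (a point): Where the centre of the caddy's bar lies when it hangs in the dip of the hook arm on the stand's -y side: 78 mm from the post, 204.5 mm above the table.
- hook_b (a point): The same for the hook arm on the stand's +y side.
- caddy: Loose aluminium carry caddy: open tray 85 x 140 mm (x, y), 45 mm high, with two uprights at its ends (y = +-68 mm) and a straight level carrying bar between them; 220 g, five small black parts fixed in it. Origin at the centre of its underside.
- caddy_bar (a point): Middle of the caddy's carrying bar, 130 mm above its underside. The bar is a 10 mm round rod, 132 mm long along the caddy's y axis.
- screwdriver: Bystander: screwdriver lying flat, 190 mm long, 30 mm thick. Leave it alone.
- wrench: Bystander: steel spanner lying flat, 150 mm long. Leave it alone.
- spool: Bystander: steel reel standing on its flat side, 64 mm across, 40 mm high. Leave it alone.
- meter: Bystander: handheld meter lying on its back, 150 x 78 x 32 mm. Leave it alone.
- jar: Bystander: amber glass jar with a cap, 52 mm across, 55 mm high. Leave it alone.
- mug: Bystander: white mug, 80 mm across, 90 mm high. Leave it alone.
- tray: Bystander: grey open parts tray, 100 x 140 x 30 mm. Leave it alone.
Mind the look-alikes: they are no part of the job. What is shaped like the caddy but orange is not meant.

How it is judged:
By the outcome, as a careful person would: the job done as asked, in the order asked, and still so for the second after the job is handed in, with the robot touching nothing.
It also fails if it takes over 67 s, if anything falls off the work surface, if the arm or the gripper's body presses on something with over 40 N, if the wrist force passes 120 N, or if a joint passes its speed limit or range.

## Robot

A 7-joint arm with a two-finger parallel gripper is mounted at the origin on the work surface. World frame = base frame: x ahead of the robot, y to its left, z up, the work surface at z = 0. Lengths are in m, angles in rad, forces in N, time in s.
With the tool pointing down it reaches from about 0.4 to 0.75 m from the base axis. Payload 19.5 kg.
Tool frame: the origin (TCP) lies where the fingers leave the gripper's body, on its centre line; the fingertips stand 73 mm ahead of it and the grasp point (between the pads) lies 54 mm ahead of it (nose_length is the distance from the TCP to the fingertips, in m); x points along the fingers, y is the direction in which the jaws open and shut, and the axes are right-handed (so a half turn about x gives the same grasp; the last joint's range is limited). The gripper opens to 85 mm and grips with 20 to 120 N. Pads are 22 mm wide; open, the fingers measure 114 mm over their backs; the gripper's body (76 mm by 85 mm) begins 54 mm behind the grasp point. The pads swing forward as they close: fully open they stand 13 mm farther back than shut.
Start: joints at [-1.319, 0.707, -0.028, 1.485, 0.022, 0.951, -0.075], TCP at [0.167, 0.55, 0.304] pointing down, gripper open.
Joint ranges: [-2.71, 2.71], [-0.32, 2.16], [-1.57, 1.52], [0, 2.45], [-1.46, 4.6], [0, 2.02], [-2.83, 2.83]. Speed limits (rad/s): [1.89, 1.89, 2.57, 2.57, 3.01, 3.01, 3.01].

## Interface

Orientations are given as a 3x3 rotation matrix whose columns are the frame's x, y, z axes.
In Python, from cell import * gives the robot as it stands.
- The arm moves only by the tool drive_tool, never from a script. Its argument "commands" is a list of rows, each a list of 6 numbers: the shift along the tool's x, y, z in units of 40 mm (1.0 is 40 mm), then the turn, a rotation vector about the tool's x, y, z in units of 5 degrees (1.0 is 5 degrees). In form: [[tx, ty, tz, rx, ry, rz], ...]. A call has exactly 10 rows; each row shifts and turns the pose as measured when the row begins, along the tool's axes as they then stand; what a row does not reach is not made up. A row lasts 1/10 s, in which the tool goes at most 50 mm and 8.59 degrees, less where a joint would pass 70% of its speed; a pose out of reach is approached as far as the arm can. A call is refused whole if a number of a shift passes 1 or a number of a turn 1, either way. A call with a gripper value outside its range is refused whole. "fingers" is the opening, from 0 (shut) to 1 (fully open), set as the call begins (left out, the last holds). The fingers move at their own pace and stop on an object; "grip_force" is the grip in N (left out, the last holds). Time passes only in rows, so rows that do not move let the fingers close, or fill a call up. It gives the time, the measured TCP pose, the force and the opening at its end, in the units of the state.
- get_obs(): the state, without advancing time (a new reading comes with each control period).
- read_camera(name): name is "side" or "top"; returns a dict with "frame" (400x640x3 uint8, red, green, blue), "intrinsics" (3x3 intrinsics, pixels), "view" (4x4, takes a point from world to camera coordinates). Camera axes: x right, y up, looking along -z (the intrinsics and any distortion apply to the point x, -y, -z); pixel columns grow to the right and rows downward; lengths in m; the calibration is good to about 2 mm. A picture is of the moment at which its call begins. There is no depth.
- finish_job(): hands the job in, once; it reports no verdict.
Trained networks look in the newest picture that a camera, given by its name, has taken for a name from the list of things; names that differ only in an ending like _2 or _b are one class to them, and where a whole thing is asked for, a point or a joint stands for the part that bears it (a point fixed in the world has none). Each returns a list of dicts, best first, with "confidence" (0 to 1); they miss things now and then, are a little off and sometimes report something else, mostly with a low value. They report only what shows in the picture. A call takes as long as a camera call. They do not tell look-alikes from the thing itself.
- boxes_of(camera, label): "pixel" ([row, column] in pixels, amid what is visible of it).
- trace(camera, label): "region" (400x640 bool, what is visible of it) and "pixel" ([row, column] in pixels, amid what is visible of it).
- spot_point(camera, label): "pixel" ([row, column] in pixels: a listed point, or the origin of a listed thing).
The state is a dict: "time": time; "joints": joint angles; "qd": joint speeds; "tau": joint torques, N m; "tool_pos": TCP position; "eef_rot": TCP orientation; "force": force on the tool from outside, world axes, zero at the start; "moment": the same for the moment, N m; "finger_gap": finger opening in m.
Only numpy, scipy, OpenCV 4.12 (cv2) and the standard library are available. Lean on these libraries where they do the work, as an engineer would, in place of code of your own. Each camera call takes 0.05 s, during which the arm holds its last target. There are 200 camera calls.

## Working session

There is one attempt and no reset: what is moved stays moved. The work goes in short steps, Python scripts to look and compute and a tool call to move; the robot and the scene stay as the last step left them, time stands still between calls to the robot, and variables do not carry over. Pictures are saved under pics/ and viewed, about 8 in all and at most 12, crops included, and the job is handed in when it is done.

Besides the shell and the picture viewer there is one more tool, called after "Call:" as name(argument=value, ...) on one line, values as JSON. drive_tool: Moves the arm, as the interface text tells. Its arguments: {"type":"object","properties":{"commands":{"type":"array"},"fingers":{"type":"number"},"grip_force":{"type":"number"}},"required":["commands"]}

```bash
ls; mkdir -p pics; python3 - <<'E'
from cell import *
import cv2,numpy as np
o=get_obs();print(o['time'],o['tool_pos'],o['eef_rot'],o['finger_gap'])
for c in('side','top'):
    r=read_camera(c);cv2.imwrite(f'pics/{c}0.png',r['frame'][:,:,::-1]);print(c,r['intrinsics'].tolist(),np.round(r['view'],3).tolist())
    for l in['stand','tablet_pivot','tablet_top','vice','vice_board','hookstand','hook_a','hook_b','caddy','caddy_bar']:
        print(l,[(np.round(d['pixel']).tolist(),round(d['confidence'],2)) for d in spot_point(c,l)][:4])
E
```

```text
pics
0.0 [0.16644322 0.55020326 0.30343474] [[-2.87169395e-04  2.89535407e-01  9.57167261e-01]
 [-1.02354396e-03  9.57166714e-01 -2.89535548e-01]
 [-9.99999435e-01 -1.06284852e-03  2.14832322e-05]] 0.085369408721242
side [[423.93616093806617, 0.0, 316.36498755176746], [0.0, 423.93616093806617, 204.15897664961594], [0.0, 0.0, 1.0]] [[0.967, -0.256, -0.01, -0.488], [0.153, 0.547, 0.823, -0.184], [-0.205, -0.797, 0.568, -1.134], [0.0, 0.0, 0.0, 1.0]]
stand [([231.0, 364.0], 0.77), ([259.0, 417.0], 0.65)]
tablet_pivot [([190.0, 368.0], 0.85)]
tablet_top [([164.0, 368.0], 0.71), ([322.0, 326.0], 0.44)]
vice [([321.0, 321.0], 0.76), ([197.0, 371.0], 0.74)]
vice_board [([286.0, 321.0], 0.64)]
hookstand [([186.0, 280.0], 0.73)]
hook_a [([142.0, 275.0], 0.81), ([185.0, 281.0], 0.21)]
hook_b [([142.0, 275.0], 0.81), ([185.0, 281.0], 0.21)]
caddy [([193.0, 210.0], 0.63), ([240.0, 296.0], 0.55)]
caddy_bar [([201.0, 296.0], 0.93), ([158.0, 204.0], 0.85), ([173.0, 344.0], 0.42)]
top [[404.36154678601963, 0.0, 318.42576223985236], [0.0, 404.36154678601963, 196.56985276175882], [0.0, 0.0, 1.0]] [[0.121, -0.993, 0.002, -0.05], [0.97, 0.119, 0.21, -0.524], [-0.209, -0.023, 0.978, -1.114], [0.0, 0.0, 0.0, 1.0]]
stand [([162.0, 328.0], 0.87)]
tablet_pivot [([147.0, 329.0], 0.73), ([240.0, 412.0], 0.22)]
tablet_top [([137.0, 325.0], 0.94)]
vice [([241.0, 417.0], 0.69), ([166.0, 327.0], 0.17)]
vice_board [([236.0, 426.0], 0.86)]
hookstand [([213.0, 215.0], 0.57), ([148.0, 329.0], 0.31)]
hook_a [([185.0, 168.0], 0.83), ([204.0, 229.0], 0.75)]
hook_b [([185.0, 168.0], 0.83), ([204.0, 229.0], 0.75)]
caddy [([285.0, 182.0], 0.88)]
caddy_bar [([219.0, 308.0], 0.74), ([285.0, 168.0], 0.57)]
```

View pics/side0.png

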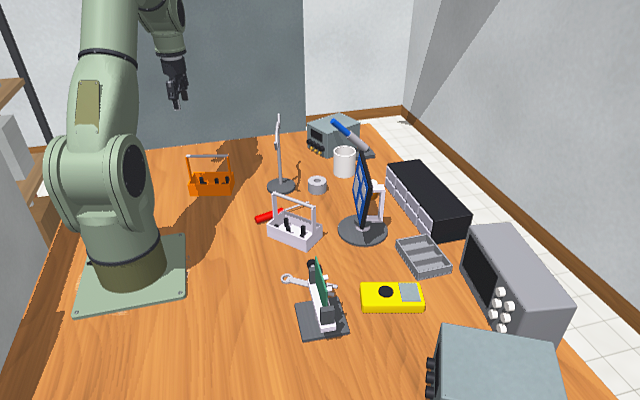

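View pics/top0.png

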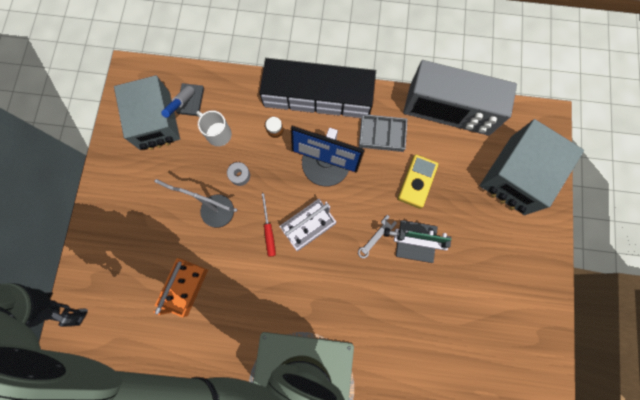

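Side view: aluminium caddy at (240,296), orange look-alike at (193,210), tablet at (190,362), vice at (321,321), hook stand at (186,280). In the top view the aluminium caddy is at (222,308) and the orange one at (285,182). The only caddy-like things are these two, and I choose the aluminium one. Next I check it in a close crop and triangulate.

```bash
cat > h.py <<'E'
from cell import *
import cv2,numpy as np
def ray(c,px):
    r=C[c];K=r['intrinsics'];V=r['view'];d=np.linalg.inv(K)@[px[1],px[0],1];d=np.array([d[0],-d[1],-d[2]])
    R=V[:3,:3];return -R.T@V[:3,3],R.T@d/np.linalg.norm(d)
C={}
def look():
    for c in('side','top'):C[c]=read_camera(c)
def atz(c,px,z):
    o,d=ray(c,px);return o+d*(z-o[2])/d[2]
def tri(ps,pt):
    o1,d1=ray('side',ps);o2,d2=ray('top',pt)
    A=np.stack([d1,-d2],1);t=np.linalg.lstsq(A,o2-o1,rcond=None)[0]
    a,b=o1+d1*t[0],o2+d2*t[1];return (a+b)/2,np.linalg.norm(a-b)
def proj(c,p):
    r=C[c];q=r['view']@np.r_[p,1];u=r['intrinsics']@[q[0],-q[1],-q[2]];return np.array([u[1],u[0]])/u[2]
E
python3 - <<'E'
from h import *
np.set_printoptions(precision=3,suppress=True)
look()
P={'stand':([231,364],[162,328],0),'pivot':([190,368],[147,329],.15),'top':([164,368],[137,325],.21),'vice':([321,321],[241,417],0),'board':([286,321],[236,426],.112),'hs':([186,280],[213,215],0),'bar':([201,296],[219,308],.13),'caddy':([240,296],None,0),'hookA':(None,[185,168],.2045),'hookB':([142,275],[204,229],.2045)}
for k,(s,t,z) in P.items():
    print(k,*( [tri(s,t)] if s and t else []),'side',atz('side',s,z) if s else '','top',atz('top',t,z) if t else '')
a=cv2.resize(C['top']['frame'][170:270,130:350],None,fx=3.6,fy=3.6,interpolation=3)[:300]
a=cv2.resize(C['top']['frame'][120:270,130:460],None,fx=2.4,fy=2.4,interpolation=3)
b=cv2.resize(C['side']['frame'][100:255,180:400],None,fx=1.55,fy=1.55,interpolation=3)
m=np.zeros((600,800,3),np.uint8);m[:360,:792]=a;m[360:600,:341]=b
m[360:600,350:750]=cv2.resize(C['side']['frame'][175:255,250:383],(400,240),interpolation=3)
cv2.imwrite('pics/crop.png',m[:,:,::-1])
E
```

```text
stand (array([ 0.65 , -0.001,  0.005]), np.float64(0.0031387048773771995)) side [0.654 0.006 0.   ] top [ 0.65 -0.    0.  ]
pivot (array([ 0.651, -0.   ,  0.149]), np.float64(0.00820934004915658)) side [ 0.655 -0.001  0.15 ] top [0.646 0.    0.15 ]
top (array([0.65 , 0.012, 0.225]), np.float64(0.00909106504408583)) side [0.666 0.038 0.21 ] top [0.651 0.013 0.21 ]
vice (array([ 0.439, -0.29 ,  0.002]), np.float64(0.0002696770571133813)) side [ 0.44  -0.288  0.   ] top [ 0.44  -0.291  0.   ]
board (array([ 0.441, -0.287,  0.114]), np.float64(0.0007026825959275276)) side [ 0.441 -0.285  0.112] top [ 0.441 -0.288  0.112]
hs (array([0.453, 0.316, 0.005]), np.float64(0.00814681304015191)) side [0.458 0.324 0.   ] top [0.45  0.318 0.   ]
bar (array([0.451, 0.033, 0.127]), np.float64(0.009614319996273712)) side [0.455 0.029 0.13 ] top [0.446 0.033 0.13 ]
caddy side [0.448 0.019 0.   ] top 
hookA side  top [0.477 0.392 0.205]
hookB (array([0.442, 0.227, 0.22 ]), np.float64(0.0076105995928789005)) side [0.442 0.257 0.205] top [0.448 0.231 0.205]
```

View pics/crop.png

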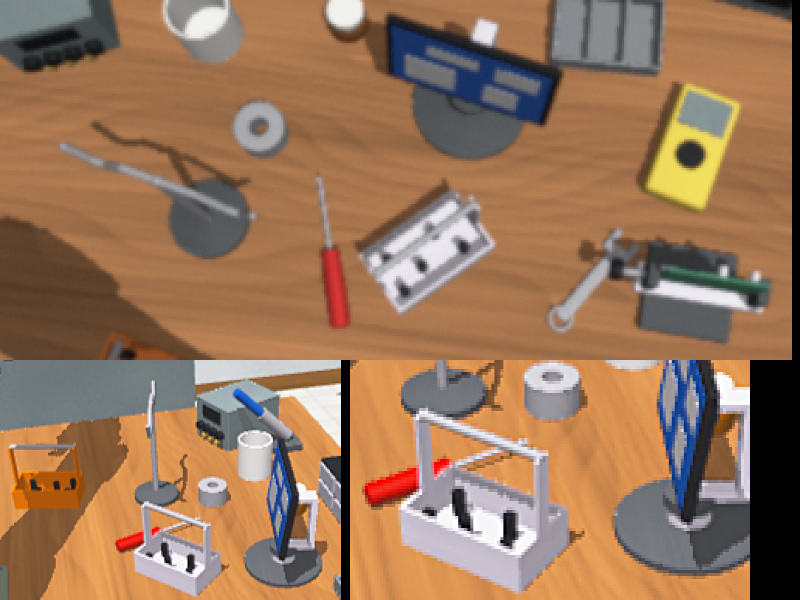

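```bash
python3 - <<'E'
from h import *
np.set_printoptions(precision=4,suppress=True)
look()
def show(n,a,b):
    d=b-a;print(n,a,b,'mid',(a+b)/2,'len',np.linalg.norm(d),'az',np.degrees(np.arctan2(d[1],d[0])))
T=lambda r,c,z:atz('top',(r,c),z)
show('bar top',T(233.3,285,.13),T(204.6,330,.13))
show('bar side',atz('side',(192.3,273.7),.13),atz('side',(207.3,315),.13))
show('arms',T(181,155.8,.229),T(210,234,.229))
print('foot',T(210.4,216.7,.01))
show('tab',T(126.3,291.7,.215),T(150,363,.215))
show('screwdriver tip/handle',T(195,263,.01),T(254,271,.01))
for c in('side','top'):
  for l in('caddy','caddy_bar','tablet_top','hookstand','stand'):
    for d in trace(c,l)[:3]:
      m=d['region'];print(c,l,round(d['confidence'],2),cv2.minAreaRect(np.argwhere(m)[:,::-1].astype(np.float32)),m.sum())
E
```

```text
bar top [0.4004 0.0885 0.13  ] [ 0.4919 -0.021   0.13  ] mid [0.4461 0.0337 0.13  ] len 0.14269375009521928 az -50.101487967193535
bar side [0.4033 0.0898 0.13  ] [ 0.4983 -0.0146  0.13  ] mid [0.4508 0.0376 0.13  ] len 0.14115484381581372 az -47.69201761380221
arms [0.4789 0.4139 0.229 ] [0.4306 0.2102 0.229 ] mid [0.4548 0.3121 0.229 ] len 0.20935026129625633 az -103.33932227166233
foot [0.4567 0.3115 0.01  ]
tab [0.6678 0.1017 0.215 ] [ 0.6264 -0.0875  0.215 ] mid [0.6471 0.0071 0.215 ] len 0.1937483327904688 az -102.3385548883634
screwdriver tip/handle [0.5201 0.1816 0.01  ] [0.3487 0.132  0.01  ] mid [0.4344 0.1568 0.01  ] len 0.17844509703980724 az -163.86511766271428
side caddy 0.75 ((210.68350219726562, 175.1876220703125), (40.78523254394531, 46.29849624633789), 88.15238952636719) 1106
side caddy 0.67 ((374.2405700683594, 190.20477294921875), (6.6015305519104, 20.21353530883789), 6.709836959838867) 62
side caddy 0.6 ((293.72601318359375, 222.8972625732422), (62.14884948730469, 47.05054473876953), 20.556047439575195) 1916
side caddy_bar 0.88 ((209.84906005859375, 175.028305053
[... 1035 characters left out ...]
56.00689697265625), (73.2144546508789, 58.4454231262207), 3.012787342071533) 2862
top caddy_bar 0.73 ((180.01031494140625, 290.34625244140625), (34.74335479736328, 61.43156433105469), 24.863697052001953) 1900
top caddy_bar 0.56 ((309.6845703125, 223.12078857421875), (30.80312156677246, 53.08622741699219), 55.00798416137695) 1523
top tablet_top 0.73 ((324.40106201171875, 148.5582733154297), (76.51478576660156, 25.39703369140625), 18.886085510253906) 1807
top hookstand 0.67 ((193.1964569091797, 205.13555908203125), (83.68413543701172, 33.42046356201172), 12.804266929626465) 1107
top stand 0.77 ((325.596923828125, 156.80517578125), (73.78488159179688, 56.62498474121094), 4.635463714599609) 2807
```

```bash
cat >> h.py <<'E'
from scipy.spatial.transform import Rotation as Ro
def down(az):  # tool pointing down, jaw axis at azimuth az (deg)
    a=np.radians(az);x=np.array([0,0,-1.]);y=np.array([np.cos(a),np.sin(a),0]);return np.stack([x,y,np.cross(x,y)],1)
def plan(wps):  # wps: (pos,rot,nrows)
    o=get_obs();p,R=np.array(o['tool_pos']),np.array(o['eef_rot']);print('t',o['time'],'pos',p.round(4),'F',np.round(o['force'],1),'gap',round(o['finger_gap'],4))
    print('R',R.round(3).tolist())
    rows=[]
    for q,S,n in wps:
        q=np.array(q);w=Ro.from_matrix(R.T@S).as_rotvec()
        for i in range(n):
            Ri=R@Ro.from_rotvec(w*i/n).as_matrix()
            rows.append(np.r_[Ri.T@(q-p)/n/.04,np.degrees(w)/n/5].round(2).tolist())
        p,R=q,S
    for i in range(0,len(rows),10):print(str(rows[i:i+10]).replace(' ',''))
    print('max',np.abs(rows).max(0))
E
python3 - <<'E'
from h import *
plan([((.30,.36,.335),down(60),7),((.466,.014,.29),down(41),13)])
E
```

```text
t 1.8 pos [0.1665 0.5503 0.3039] F [ 0.5  0.3 -0.4] gap 0.0854
R [[0.0, 0.29, 0.957], [-0.0, 0.957, -0.29], [-1.0, -0.0, 0.0]]
[[-0.11,-0.51,0.65,0.38,0.0,0.0],[-0.11,-0.49,0.67,0.38,0.0,0.0],[-0.11,-0.47,0.69,0.38,0.0,0.0],[-0.11,-0.45,0.7,0.38,0.0,0.0],[-0.11,-0.42,0.71,0.38,0.0,0.0],[-0.11,-0.4,0.73,0.38,0.0,0.0],[-0.11,-0.37,0.74,0.38,0.0,0.0],[0.09,-0.42,0.61,0.29,0.0,0.0],[0.09,-0.4,0.62,0.29,0.0,0.0],[0.09,-0.39,0.63,0.29,0.0,0.0]]
[[0.09,-0.37,0.64,0.29,0.0,0.0],[0.09,-0.35,0.65,0.29,0.0,0.0],[0.09,-0.34,0.66,0.29,0.0,0.0],[0.09,-0.32,0.67,0.29,0.0,0.0],[0.09,-0.3,0.67,0.29,0.0,0.0],[0.09,-0.28,0.68,0.29,0.0,0.0],[0.09,-0.27,0.69,0.29,0.0,0.0],[0.09,-0.25,0.69,0.29,0.0,0.0],[0.09,-0.23,0.7,0.29,0.0,0.0],[0.09,-0.21,0.71,0.29,0.0,0.0]]
max [0.11 0.51 0.74 0.38 0.   0.  ]
```

Call:
drive_tool(commands=[[-0.11,-0.51,0.65,0.38,0,0],[-0.11,-0.49,0.67,0.38,0,0],[-0.11,-0.47,0.69,0.38,0,0],[-0.11,-0.45,0.7,0.38,0,0],[-0.11,-0.42,0.71,0.38,0,0],[-0.11,-0.4,0.73,0.38,0,0],[-0.11,-0.37,0.74,0.38,0,0],[0.09,-0.42,0.61,0.29,0,0],[0.09,-0.4,0.62,0.29,0,0],[0.09,-0.39,0.63,0.29,0,0]], fingers=1)

```text
time: 2.8
tool_pos: [0.3408, 0.2716, 0.3245]
eef_rot: [[0.001, 0.572, 0.821], [0.003, 0.821, -0.572], [-1.0, 0.003, -0.001]]
force: [-0.0, 0.2, -0.6]
finger_gap: 0.0856
```

Call:
drive_tool(commands=[[0.09,-0.37,0.64,0.29,0,0],[0.09,-0.35,0.65,0.29,0,0],[0.09,-0.34,0.66,0.29,0,0],[0.09,-0.32,0.67,0.29,0,0],[0.09,-0.3,0.67,0.29,0,0],[0.09,-0.28,0.68,0.29,0,0],[0.09,-0.27,0.69,0.29,0,0],[0.09,-0.25,0.69,0.29,0,0],[0.09,-0.23,0.7,0.29,0,0],[0.09,-0.21,0.71,0.29,0,0]])

```text
time: 3.8
tool_pos: [0.47, -0.0077, 0.2876]
eef_rot: [[0.005, 0.765, 0.644], [0.004, 0.644, -0.765], [-1.0, 0.006, -0.0]]
force: [-0.1, 0.0, 0.3]
finger_gap: 0.0852
```

```bash
python3 - <<'E'
from h import *
plan([((.466,.014,.24),down(41),5),((.466,.014,.184),down(41),5)])
E
```

```text
t 3.8 pos [ 0.47   -0.0077  0.2876] F [-0.1  0.   0.3] gap 0.0852
R [[0.005, 0.765, 0.644], [0.004, 0.644, -0.765], [-1.0, 0.006, -0.0]]
[[0.24,0.05,-0.1,-0.04,-0.0,-0.01],[0.24,0.05,-0.1,-0.04,-0.0,-0.01],[0.24,0.05,-0.1,-0.04,-0.0,-0.01],[0.24,0.05,-0.1,-0.04,-0.0,-0.01],[0.24,0.06,-0.1,-0.04,-0.0,-0.01],[0.28,0.0,0.0,0.0,0.0,0.0],[0.28,0.0,0.0,0.0,0.0,0.0],[0.28,0.0,0.0,0.0,0.0,0.0],[0.28,0.0,0.0,0.0,0.0,0.0],[0.28,0.0,0.0,0.0,0.0,0.0]]
max [0.28 0.06 0.1  0.04 0.   0.01]
```

Call:
drive_tool(commands=[[0.24,0.05,-0.1,-0.04,0,0],[0.24,0.05,-0.1,-0.04,0,0],[0.24,0.05,-0.1,-0.04,0,0],[0.24,0.05,-0.1,-0.04,0,0],[0.24,0.05,-0.1,-0.04,0,0],[0.24,0,0,0,0,0],[0.24,0,0,0,0,0],[0.24,0,0,0,0,0],[0,0,0,0,0,0],[0,0,0,0,0,0]])

```text
time: 4.8
tool_pos: [0.467, 0.0095, 0.207]
eef_rot: [[0.007, 0.76, 0.65], [0.003, 0.65, -0.76], [-1.0, 0.007, 0.003]]
force: [-0.3, 0.2, -0.0]
finger_gap: 0.0852
```

```bash
python3 - <<'E'
from h import *
look()
plan([((.466,.014,.184),down(41),3)])
m=np.zeros((600,800,3),np.uint8)
m[:,:400]=cv2.resize(C['top']['frame'][170:290,270:350],(400,600),interpolation=3)
m[:,400:]=cv2.resize(C['side']['frame'][130:265,250:340],(400,600),interpolation=3)
cv2.imwrite('pics/g.png',m[:,:,::-1])
E
```

```text
t 4.9 pos [0.467  0.0096 0.2072] F [-0.4  0.1  0.5] gap 0.0856
R [[0.007, 0.76, 0.65], [0.003, 0.65, -0.76], [-1.0, 0.007, 0.003]]
[[0.19,0.02,-0.03,-0.03,0.01,-0.03],[0.19,0.02,-0.03,-0.03,0.01,-0.03],[0.19,0.02,-0.03,-0.03,0.01,-0.03]]
max [0.19 0.02 0.03 0.03 0.01 0.03]
```

View pics/g.png

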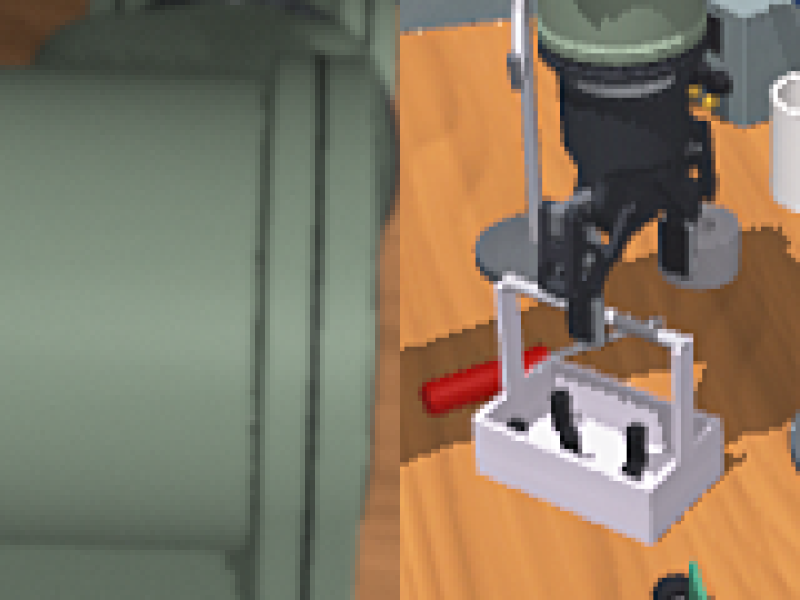

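The near finger is in front of the bar and the far finger behind it, so the grasp is straddled. The top camera is blocked by the arm.

Call:
drive_tool(commands=[[0.19,0.02,-0.03,-0.03,0,-0.03],[0.19,0.02,-0.03,-0.03,0,-0.03],[0.19,0.02,-0.03,-0.03,0,-0.03],[0,0,0,0,0,0],[0,0,0,0,0,0],[0,0,0,0,0,0],[0,0,0,0,0,0],[0,0,0,0,0,0],[0,0,0,0,0,0],[0,0,0,0,0,0]])

```text
time: 5.9
tool_pos: [0.467, 0.0143, 0.1832]
eef_rot: [[0.002, 0.754, 0.657], [-0.003, 0.657, -0.754], [-1.0, 0.0, 0.004]]
force: [0.6, -0.4, 0.4]
finger_gap: 0.0855
```

Call:
drive_tool(commands=[[0,0,0,0,0,0],[0,0,0,0,0,0],[0,0,0,0,0,0],[0,0,0,0,0,0],[0,0,0,0,0,0],[0,0,0,0,0,0],[0,0,0,0,0,0],[0,0,0,0,0,0],[0,0,0,0,0,0],[0,0,0,0,0,0]], fingers=0, grip_force=60)

```text
time: 6.9
tool_pos: [0.467, 0.0142, 0.1834]
eef_rot: [[0.003, 0.754, 0.657], [-0.003, 0.657, -0.754], [-1.0, 0.0, 0.004]]
force: [-0.6, -0.2, 2.2]
finger_gap: 0.0079
```

```bash
python3 - <<'E'
from h import *
C['side']=read_camera('side')
for l in('caddy_bar','caddy'):print(l,[(np.round(d['pixel'],1),round(d['confidence'],2)) for d in spot_point('side',l)])
cv2.imwrite('pics/g2.png',cv2.resize(C['side']['frame'][130:265,250:400],(666,600),interpolation=3)[:,:,::-1])
plan([((.466,.014,.30),down(41),10)])
E
```

```text
caddy_bar [(array([154.7, 204.6]), 0.92), (array([199.9, 296.1]), 0.91), (array([321.4, 319.3]), 0.57)]
caddy [(array([191.9, 210.6]), 0.97), (array([238.6, 294.7]), 0.57)]
t 7.05 pos [0.467  0.0142 0.1834] F [-0.2  0.9  1.6] gap 0.0081
R [[0.003, 0.754, 0.657], [-0.003, 0.657, -0.754], [-1.0, 0.0, 0.004]]
[[-0.29,-0.0,-0.0,0.0,0.0,-0.0],[-0.29,-0.0,-0.0,0.0,0.0,-0.0],[-0.29,-0.0,-0.0,0.0,0.0,-0.0],[-0.29,-0.0,-0.0,0.0,0.0,-0.0],[-0.29,-0.0,-0.0,0.0,0.0,-0.0],[-0.29,-0.0,-0.0,0.0,0.0,-0.0],[-0.29,-0.0,-0.0,0.0,0.0,-0.0],[-0.29,-0.0,-0.0,0.0,0.0,-0.0],[-0.29,-0.0,-0.0,0.0,0.0,-0.0],[-0.29,-0.0,-0.0,0.0,0.0,-0.0]]
max [0.29 0.   0.   0.   0.   0.  ]
```

View pics/g2.png

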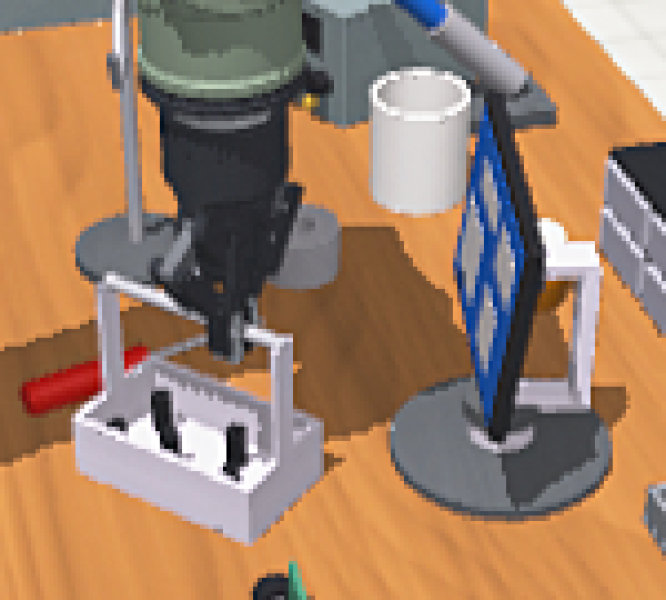

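Gripped about 27 mm off the bar's middle (fingers at crop (230,330)). Lifting.

Call:
drive_tool(commands=[[-0.1,0,0,0,0,0],[-0.2,0,0,0,0,0],[-0.35,0,0,0,0,0],[-0.4,0,0,0,0,0],[-0.4,0,0,0,0,0],[-0.4,0,0,0,0,0],[-0.4,0,0,0,0,0],[-0.3,0,0,0,0,0],[-0.2,0,0,0,0,0],[0,0,0,0,0,0]])

```text
time: 8.05
tool_pos: [0.4656, 0.0144, 0.3018]
eef_rot: [[0.003, 0.754, 0.657], [-0.003, 0.657, -0.754], [-1.0, 0.0, 0.004]]
force: [-0.6, 0.8, -3.5]
finger_gap: 0.0075
```

```bash
python3 - <<'E'
from h import *
plan([((.448,.142,.306),down(78),9)])
E
```

```text
t 8.05 pos [0.4656 0.0144 0.3018] F [-0.6  0.8 -3.5] gap 0.0075
R [[0.003, 0.754, 0.657], [-0.003, 0.657, -0.754], [-1.0, 0.0, 0.004]]
[[-0.01,0.2,-0.3,-0.82,0.0,0.0],[-0.01,0.22,-0.28,-0.82,0.0,0.0],[-0.01,0.24,-0.27,-0.82,0.0,0.0],[-0.01,0.26,-0.25,-0.82,0.0,0.0],[-0.01,0.27,-0.23,-0.82,0.0,0.0],[-0.01,0.29,-0.21,-0.82,0.0,0.0],[-0.01,0.3,-0.19,-0.82,0.0,0.0],[-0.01,0.32,-0.17,-0.82,0.0,0.0],[-0.01,0.33,-0.15,-0.82,0.0,0.0]]
max [0.01 0.33 0.3  0.82 0.   0.  ]
```

Call:
drive_tool(commands=[[-0.01,0.2,-0.3,-0.82,0,0],[-0.01,0.22,-0.28,-0.82,0,0],[-0.01,0.24,-0.27,-0.82,0,0],[-0.01,0.26,-0.25,-0.82,0,0],[-0.01,0.27,-0.23,-0.82,0,0],[-0.01,0.29,-0.21,-0.82,0,0],[-0.01,0.3,-0.19,-0.82,0,0],[-0.01,0.32,-0.17,-0.82,0,0],[-0.01,0.3,-0.15,-0.6,0,0],[0,0,0,0,0,0]])

```text
time: 9.05
tool_pos: [0.4427, 0.1533, 0.3037]
eef_rot: [[-0.0, 0.171, 0.985], [-0.002, 0.985, -0.171], [-1.0, -0.002, 0.0]]
force: [0.6, -0.0, -2.4]
finger_gap: 0.008
```

```bash
python3 - <<'E'
from h import *
np.set_printoptions(precision=3,suppress=True)
look()
f=C['side']['frame'][80:215,220:370]
a=cv2.resize(f,(450,405),interpolation=3);b=cv2.resize(C['top']['frame'][150:270,145:325],(600,400),interpolation=3)
m=np.zeros((600,800,3),np.uint8);m[:300,:333]=cv2.resize(f,(333,300),interpolation=3);m[:300,340:790]=cv2.resize(C['top']['frame'][150:270,145:325],(450,300),interpolation=3)
m[300:,:600]=cv2.resize(C['side']['frame'][90:190,240:340],(600,600),interpolation=3)[:300]
cv2.imwrite('pics/h1.png',m[:,:,::-1])
plan([((.448,.142,.304),down(78),1)])
E
```

```text
t 9.15 pos [0.443 0.151 0.304] F [-0.  -0.1 -2.9] gap 0.0078
R [[0.0, 0.177, 0.984], [-0.003, 0.984, -0.177], [-1.0, -0.003, 0.001]]
[[-0.01,-0.21,0.16,0.37,0.01,0.04]]
max [0.01 0.21 0.16 0.37 0.01 0.04]
```

View pics/h1.png

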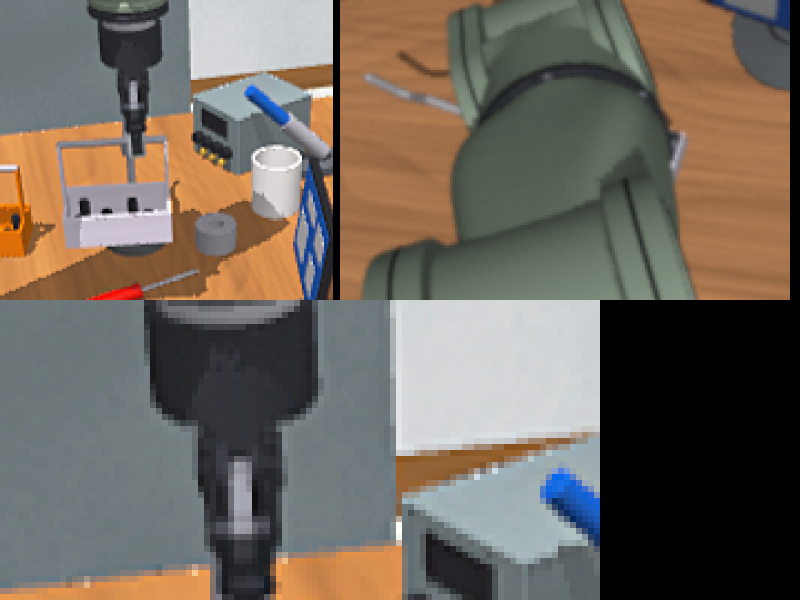

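Side view: the caddy hangs level in the gripper at (190,283), clear of everything. The top camera is partly blocked. I check the hook model against the first pictures.

```bash
python3 - <<'E'
from h import *
np.set_printoptions(precision=1,suppress=True)
look()
for az in(-100,-102,-104):
  u=np.r_[np.cos(np.radians(az)),np.sin(np.radians(az)),0];c=np.r_[.456,.3125,0]
  for n,s,z in(('foot',0,0),('post',0,.225),('neardip',.078,.195),('neartip',.106,.225),('fardip',-.078,.195),('fartip',-.106,.225)):
    p=c+u*s+np.r_[0,0,z];print(az,n,proj('side',p),proj('top',p))
a=cv2.imread('pics/side0.png');b=cv2.imread('pics/top0.png')
m=np.zeros((600,800,3),np.uint8);m[:,:300]=cv2.resize(a[100:200,255:305],(300,600),interpolation=2);m[:375,305:]=cv2.resize(b[170:230,150:249],(495,300),interpolation=2)[:375] if 0 else 0
m[:300,305:]=cv2.resize(b[170:230,150:249],(495,300),interpolation=2)
cv2.imwrite('pics/hk.png',m)
E
```

```text
-100 foot [187.9 279.9] [211.2 217.2]
-100 post [128.1 275.8] [195.2 195. ]
-100 neardip [147.8 276.5] [206.6 227.5]
-100 neartip [143. 276.] [207.6 235.6]
-100 fardip [126.7 276.2] [189.  169.8]
-100 fartip [115.  275.6] [183.  154.9]
-102 foot [187.9 279.9] [211.2 217.2]
-102 post [128.1 275.8] [195.2 195. ]
-102 neardip [147.8 275.6] [207.6 227.1]
-102 neartip [143.  274.7] [209.  235.1]
-102 fardip [126.6 277. ] [188.  170.2]
-102 fartip [115.  276.7] [181.6 155.5]
-104 foot [187.9 279.9] [211.2 217.2]
-104 post [128.1 275.8] [195.2 195. ]
-104 neardip [147.8 274.8] [208.6 226.7]
-104 neartip [143.1 273.5] [210.4 234.5]
-104 fardip [126.6 277.8] [187.  170.6]
-104 fartip [115.  277.8] [180.3 156.1]
```

View pics/hk.png

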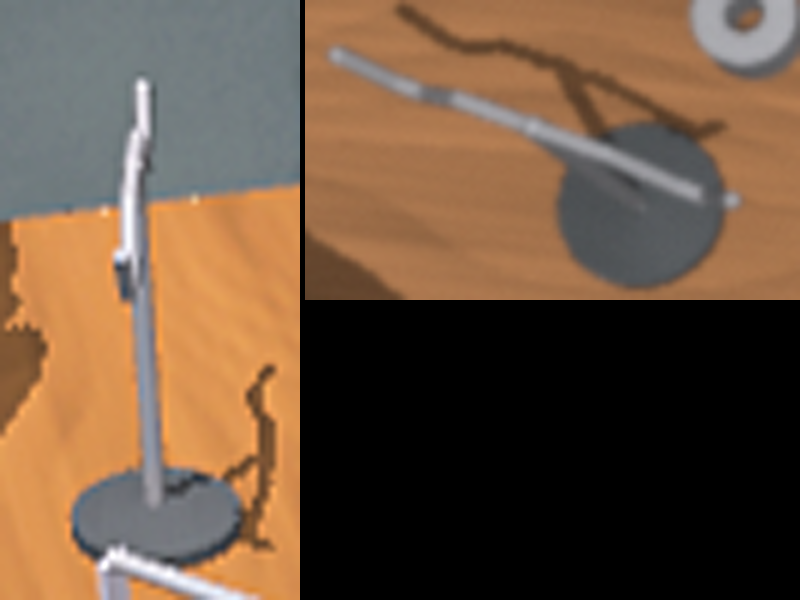

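```bash
python3 - <<'E'
from h import *
plan([((.4455,.145,.305),down(76.5),2),((.4655,.2287,.305),down(76.5),7)])
E
```

```text
t 9.25 pos [0.4434 0.1508 0.3037] F [ 0.  -0.6 -3.2] gap 0.0077
R [[-0.0, 0.178, 0.984], [-0.003, 0.984, -0.178], [-1.0, -0.003, 0.001]]
[[-0.02,-0.07,0.04,0.32,0.0,0.02],[-0.02,-0.06,0.04,0.32,0.0,0.02],[0.0,0.31,-0.0,0.0,0.0,0.0],[0.0,0.31,-0.0,0.0,0.0,0.0],[0.0,0.31,-0.0,0.0,0.0,0.0],[0.0,0.31,-0.0,0.0,0.0,0.0],[0.0,0.31,-0.0,0.0,0.0,0.0],[0.0,0.31,-0.0,0.0,0.0,0.0],[0.0,0.31,-0.0,0.0,0.0,0.0]]
max [0.02 0.31 0.04 0.32 0.   0.02]
```

Call:
drive_tool(commands=[[-0.02,-0.07,0.04,0.32,0,0.02],[-0.02,-0.06,0.04,0.32,0,0.02],[0,0.31,0,0,0,0],[0,0.31,0,0,0,0],[0,0.31,0,0,0,0],[0,0.31,0,0,0,0],[0,0.31,0,0,0,0],[0,0.31,0,0,0,0],[0,0.15,0,0,0,0],[0,0,0,0,0,0]])

```text
time: 10.25
tool_pos: [0.467, 0.2285, 0.3052]
eef_rot: [[0.001, 0.242, 0.97], [-0.0, 0.97, -0.242], [-1.0, 0.0, 0.001]]
force: [0.4, -0.1, -3.0]
finger_gap: 0.0078
```

```bash
python3 - <<'E'
from h import *
C['side']=read_camera('side')
plan([((.4655,.2287,.2585),down(76.5),10)])
cv2.imwrite('pics/h2.png',cv2.resize(C['side']['frame'][80:200,220:340],(600,600),interpolation=3)[:,:,::-1])
E
```

```text
t 10.3 pos [0.467  0.2281 0.3052] F [-0.  -0.6 -3. ] gap 0.0078
R [[0.001, 0.242, 0.97], [-0.0, 0.97, -0.242], [-1.0, -0.0, 0.001]]
[[0.12,0.0,-0.0,-0.01,0.0,0.0],[0.12,0.0,-0.0,-0.01,0.0,0.0],[0.12,0.0,-0.0,-0.01,0.0,0.0],[0.12,0.0,-0.0,-0.01,0.0,0.0],[0.12,0.0,-0.0,-0.01,0.0,0.0],[0.12,0.0,-0.0,-0.01,0.0,0.0],[0.12,0.0,-0.0,-0.01,0.0,0.0],[0.12,0.0,-0.0,-0.01,0.0,0.0],[0.12,0.0,-0.0,-0.01,0.0,0.0],[0.12,0.0,-0.0,-0.01,0.0,0.0]]
max [0.12 0.   0.   0.01 0.   0.  ]
```

View pics/h2.png

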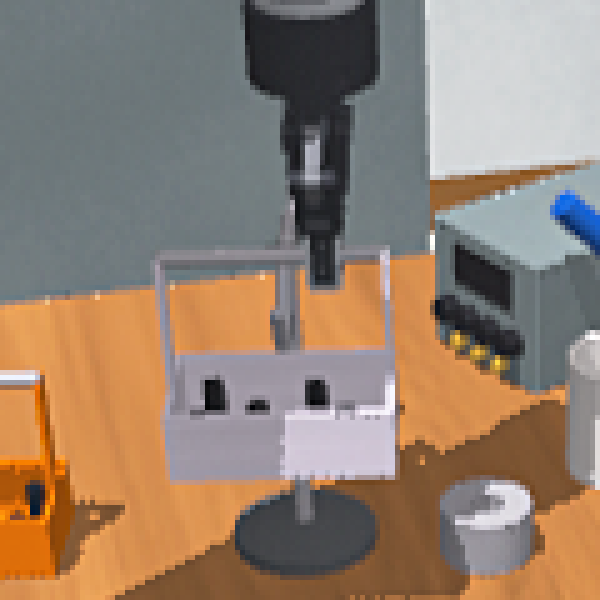

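The hook arm (crop (277,320)) passes between bar and tray near the bar's middle, and the fingers are 30 px clear of it to the right. Lowering.

Call:
drive_tool(commands=[[0.12,0,-0.03,0,0,0],[0.12,0,0,0,0,0],[0.12,0,0,0,0,0],[0.12,0,0,0,0,0],[0.12,0,0,0,0,0],[0.12,0,0,0,0,0],[0.12,0,0,0,0,0],[0.12,0,0,0,0,0],[0.08,0,0,0,0,0],[0.04,0,0,0,0,0]])

```text
time: 11.3
tool_pos: [0.466, 0.2269, 0.2583]
eef_rot: [[0.001, 0.244, 0.97], [-0.0, 0.97, -0.244], [-1.0, 0.0, 0.001]]
force: [0.6, 4.3, 5.5]
finger_gap: 0.0076
```

Call:
drive_tool(commands=[[0,0.1,0,0,0,0],[0,0,0,0,0,0],[0,0,0,0,0,0],[0,0,0,0,0,0],[0,0,0,0,0,0],[0,0,0,0,0,0],[0,0,0,0,0,0],[0,0,0,0,0,0],[0,0,0,0,0,0],[0,0,0,0,0,0]])

```text
time: 12.3
tool_pos: [0.4669, 0.2307, 0.2584]
eef_rot: [[0.001, 0.244, 0.97], [-0.001, 0.97, -0.244], [-1.0, -0.001, 0.001]]
force: [0.3, -0.7, -2.6]
finger_gap: 0.0077
```

```bash
python3 - <<'E'
from h import *
C['side']=read_camera('side')
plan([])if 0 else print(get_obs()['force'],get_obs()['moment'],get_obs()['tool_pos'])
cv2.imwrite('pics/h3.png',cv2.resize(C['side']['frame'][100:200,230:330],(600,600),interpolation=3)[:,:,::-1])
E
```

```text
[ 0.27735301  0.42483493 -3.7337553 ] [ 0.01794908 -0.05492369 -0.00769959] [0.46695047 0.23067264 0.25837763]
```

View pics/h3.png

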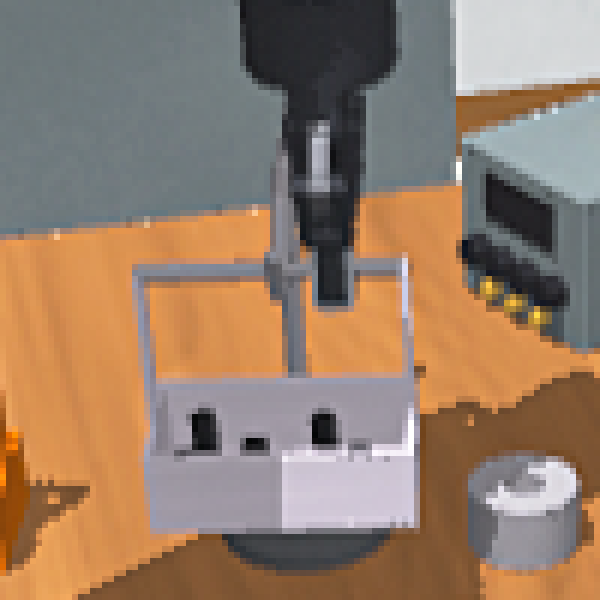

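The bar sits behind the upturned tip (crop (277,268)), centred on it within about 2 mm. I lower slightly and release.

Call:
drive_tool(commands=[[0.04,0,0,0,0,0],[0.03,0,0,0,0,0],[0,0,0,0,0,0],[0,0,0,0,0,0],[0,0,0,0,0,0],[0,0,0,0,0,0],[0,0,0,0,0,0],[0,0,0,0,0,0],[0,0,0,0,0,0],[0,0,0,0,0,0]])

```text
time: 13.35
tool_pos: [0.467, 0.2307, 0.257]
eef_rot: [[0.003, 0.245, 0.97], [-0.0, 0.97, -0.245], [-1.0, 0.001, 0.003]]
force: [-1.0, -1.9, 3.9]
finger_gap: 0.0083
```

Call:
drive_tool(commands=[[0,0,0,0,0,0],[0,0,0,0,0,0],[0,0,0,0,0,0],[0,0,0,0,0,0],[0,0,0,0,0,0],[0,0,0,0,0,0],[0,0,0,0,0,0],[0,0,0,0,0,0],[0,0,0,0,0,0],[0,0,0,0,0,0]], fingers=0.6)

```text
time: 14.35
tool_pos: [0.4672, 0.2308, 0.2566]
eef_rot: [[0.003, 0.245, 0.97], [-0.0, 0.97, -0.245], [-1.0, 0.001, 0.003]]
force: [0.8, 0.1, 0.3]
finger_gap: 0.0514
```

Call:
drive_tool(commands=[[-0.1,0,0,0,0,0],[-0.2,0,0,0,0,0],[-0.3,0,0,0,0,0],[-0.5,0,0,0,0,0],[-0.5,0,0,0,0,0],[-0.5,0,0,0,0,0],[-0.4,0,0,0,0,0],[-0.2,0,0,0,0,0],[0,0,0,0,0,0],[0,0,0,0,0,0]])

```text
time: 15.35
tool_pos: [0.4663, 0.2306, 0.3729]
eef_rot: [[0.004, 0.245, 0.97], [0.001, 0.97, -0.245], [-1.0, 0.002, 0.004]]
force: [0.7, 0.3, -1.1]
finger_gap: 0.0512
```

```bash
python3 - <<'E'
from h import *
np.set_printoptions(precision=3,suppress=True)
look()
for c in C:
  for l in('caddy_bar','tablet_top','tablet_pivot','vice_board'):print(c,l,[(np.round(d['pixel'],1),round(d['confidence'],2)) for d in spot_point(c,l)])
o=get_obs();print(o['time'],o['tool_pos'],o['joints'])
m=np.zeros((600,800,3),np.uint8)
m[:,:400]=cv2.resize(C['side']['frame'][100:220,240:320],(400,600),interpolation=3)
m[:,400:]=cv2.resize(C['side']['frame'][130:256,330:414],(400,600),interpolation=3)
cv2.imwrite('pics/h4.png',m[:,:,::-1])
E
```

```text
side caddy_bar [(array([142.2, 277.3]), 0.74), (array([157.6, 206. ]), 0.61), (array([194.8, 370.3]), 0.56)]
side tablet_top [(array([166.6, 365.6]), 0.91), (array([231.9, 363.9]), 0.64), (array([173.3, 346.5]), 0.59)]
side tablet_pivot [(array([188.3, 365. ]), 0.97)]
side vice_board [(array([286.8, 319.8]), 0.85)]
top caddy_bar [(array([210.1, 227.6]), 0.68)]
top tablet_top [(array([138.4, 326. ]), 0.64)]
top tablet_pivot [(array([148.4, 329.1]), 0.86)]
top vice_board [(array([234. , 424.1]), 0.59)]
15.85 [0.466 0.231 0.373] [-0.462  0.544 -0.105  1.565  0.065  1.032  0.738]
```

View pics/h4.png

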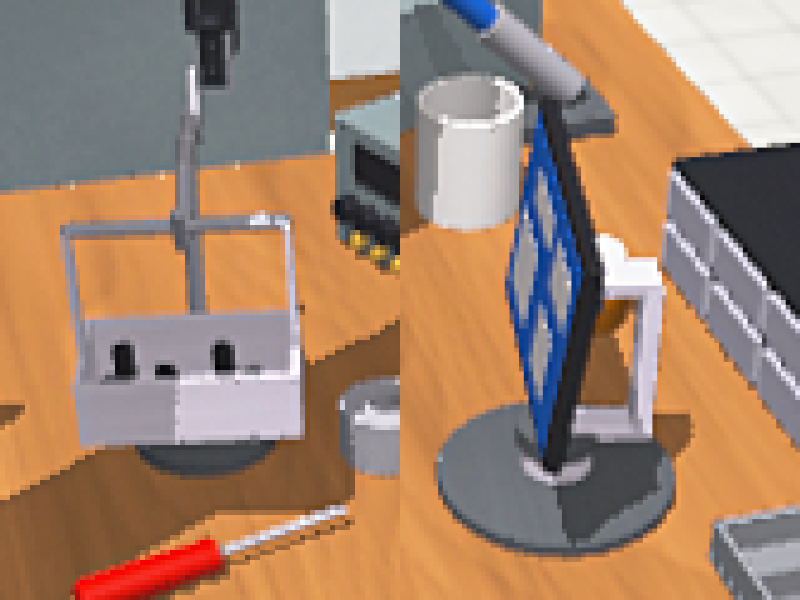

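The caddy hangs level and free on the inner hook, with the bar at (142,277), and the tablet looks close to upright. Viewed so far: 10 pictures, so from here I work from numeric fits of the blue screen in both cameras.

```bash
cat > fit.py <<'E'
from h import *
from scipy.optimize import differential_evolution,minimize
def blue(c):
    f=C[c]['frame'];h=cv2.cvtColor(f,cv2.COLOR_RGB2HSV)
    m=((h[...,0]>100)&(h[...,0]<130)&(h[...,1]>130)&(h[...,2]>50)).astype(np.uint8)
    r,cc=np.round(proj(c,np.r_[.65,0,.15])).astype(int);k=np.zeros_like(m);k[r-48:r+48,cc-48:cc+48]=1;m*=k
    n,l,s,_=cv2.connectedComponentsWithStats(m,connectivity=8)
    return cv2.convexHull(np.concatenate([np.argwhere(l==i)[:,::-1] for i in range(1,n) if s[i,4]>25]).astype(np.int32))[:,0]
def corners(p):
    sx,sy,az,t,w,h=p;f=np.r_[np.cos(az),np.sin(az),0];y=np.r_[f[1],-f[0],0] # y: local +y when -x faces az
    up=np.r_[0,0,1]*np.cos(t)-f*np.sin(t);n=f*np.cos(t)+np.r_[0,0,1]*np.sin(t);c=np.r_[sx,sy,.15]+.017*n
    return [c+a*w*y+b*h*up for a,b in((1,1),(1,-1),(-1,-1),(-1,1))]
S=8
def mask(poly,o):
    m=np.zeros((110*S//2,110*S//2),np.uint8);cv2.fillConvexPoly(m,np.round((np.array(poly)-o)*S/2).astype(np.int32),1);return m
def fit(cams=('side','top')):
    H={c:blue(c) for c in cams};O={c:H[c].min(0)-8 for c in cams};M={c:mask(H[c],O[c]) for c in cams}
    def cost(p):
        e=0
        for c in cams:
            q=mask([proj(c,x)[::-1] for x in corners(p)],O[c]);e+=1-(q&M[c]).sum()/max((q|M[c]).sum(),1)
        return e
    r=differential_evolution(cost,[(.635,.665),(-.015,.015),(2.3,4.7),(-.35,1.1),(.088,.1),(.058,.07)],popsize=10,maxiter=60,seed=1,tol=1e-6)
    print('sx,sy',r.x[:2].round(4),'az',np.degrees(r.x[2]).round(1),'tilt',np.degrees(r.x[3]).round(1),'wh',r.x[4:].round(4),'cost',round(r.fun,3));return r.x
E
python3 - <<'E'
from fit import *
look();print(blue('side').tolist(),blue('top').tolist());x=fit()
b=np.array([.440,-.2885])
for s in(x[:2],(.65,0)):
    d=b-s;print('target az',np.degrees(np.arctan2(d[1],d[0]))%360)
E
```

```text
[[368, 187], [360, 224], [359, 225], [357, 215], [352, 189], [358, 157], [359, 153], [362, 164], [366, 179]] [[360, 153], [355, 168], [354, 170], [352, 170], [348, 169], [332, 164], [317, 159], [295, 151], [293, 149], [293, 131], [294, 130], [357, 151], [359, 152]]
sx,sy [0.6489 0.0069] az 167.8 tilt 7.1 wh [0.092  0.0634] cost 0.046
target az 234.73754479038658
target az 233.94901652886773
```

```bash
python3 - <<'E'
from h import *
plan([((.555,-.045,.35),down(77.8),10),((.560,-.049,.223),down(77.8),10)])
E
```

```text
t 15.95 pos [0.4664 0.2306 0.3731] F [ 0.8 -0.6 -0.1] gap 0.0512
R [[0.004, 0.245, 0.97], [0.001, 0.97, -0.245], [-1.0, 0.002, 0.004]]
[[0.06,-0.61,0.38,-0.04,0.0,-0.0],[0.06,-0.62,0.38,-0.04,0.0,-0.0],[0.06,-0.62,0.38,-0.04,0.0,-0.0],[0.06,-0.62,0.38,-0.04,0.0,-0.0],[0.06,-0.62,0.37,-0.04,0.0,-0.0],[0.06,-0.62,0.37,-0.04,0.0,-0.0],[0.06,-0.62,0.37,-0.04,0.0,-0.0],[0.06,-0.62,0.37,-0.04,0.0,-0.0],[0.06,-0.62,0.37,-0.04,0.0,-0.0],[0.06,-0.63,0.36,-0.04,0.0,-0.0]]
[[0.32,-0.01,0.01,0.0,0.0,0.0],[0.32,-0.01,0.01,0.0,0.0,0.0],[0.32,-0.01,0.01,0.0,0.0,0.0],[0.32,-0.01,0.01,0.0,0.0,0.0],[0.32,-0.01,0.01,0.0,0.0,0.0],[0.32,-0.01,0.01,0.0,0.0,0.0],[0.32,-0.01,0.01,0.0,0.0,0.0],[0.32,-0.01,0.01,0.0,0.0,0.0],[0.32,-0.01,0.01,0.0,0.0,0.0],[0.32,-0.01,0.01,0.0,0.0,0.0]]
max [0.32 0.63 0.38 0.04 0.   0.  ]
```

Call:
drive_tool(commands=[[0.06,-0.61,0.37,-0.04,0,0],[0.06,-0.62,0.37,-0.04,0,0],[0.06,-0.62,0.37,-0.04,0,0],[0.06,-0.62,0.37,-0.04,0,0],[0.06,-0.62,0.37,-0.04,0,0],[0.06,-0.62,0.37,-0.04,0,0],[0.06,-0.62,0.37,-0.04,0,0],[0.06,-0.62,0.37,-0.04,0,0],[0.06,-0.62,0.37,-0.04,0,0],[0,-0.2,0.1,0,0,0]], fingers=0)

```text
time: 16.95
tool_pos: [0.5498, -0.0338, 0.3502]
eef_rot: [[0.004, 0.209, 0.978], [0.002, 0.978, -0.209], [-1.0, 0.003, 0.004]]
force: [-0.5, 0.1, 0.0]
finger_gap: 0.0
```

```bash
python3 - <<'E'
from h import *
plan([((.556,-.049,.223),down(77.8),9)])
E
```

```text
t 16.95 pos [ 0.5498 -0.0338  0.3502] F [-0.5  0.1  0. ] gap 0.0
R [[0.004, 0.209, 0.978], [0.002, 0.978, -0.209], [-1.0, 0.003, 0.004]]
[[0.35,-0.04,0.02,0.0,0.0,-0.0],[0.35,-0.04,0.02,0.0,0.0,-0.0],[0.35,-0.04,0.02,0.0,0.0,-0.0],[0.35,-0.04,0.02,0.0,0.0,-0.0],[0.35,-0.04,0.02,0.0,0.0,-0.0],[0.35,-0.04,0.03,0.0,0.0,-0.0],[0.35,-0.04,0.03,0.0,0.0,-0.0],[0.35,-0.04,0.03,0.0,0.0,-0.0],[0.35,-0.04,0.03,0.0,0.0,-0.0]]
max [0.35 0.04 0.03 0.   0.   0.  ]
```

Call:
drive_tool(commands=[[0.35,-0.04,0.02,0,0,0],[0.35,-0.04,0.02,0,0,0],[0.35,-0.04,0.02,0,0,0],[0.35,-0.04,0.02,0,0,0],[0.35,-0.04,0.02,0,0,0],[0.35,-0.04,0.03,0,0,0],[0.35,-0.04,0.03,0,0,0],[0.35,-0.04,0.03,0,0,0],[0.25,-0.04,0.03,0,0,0],[0,0,0,0,0,0]])

```text
time: 17.95
tool_pos: [0.5564, -0.0483, 0.2241]
eef_rot: [[0.006, 0.209, 0.978], [0.004, 0.978, -0.209], [-1.0, 0.005, 0.005]]
force: [-0.1, 1.1, 0.6]
finger_gap: -0.0004
```

```bash
cat >> h.py <<'E'
PIV=np.r_[.65,.003]
def push(az,d,l,z):  # d in front of the hinge, l along near end
    a=np.radians(az);f=np.r_[np.cos(a),np.sin(a)];e=np.r_[-f[1],f[0]];return np.r_[PIV+d*f+l*e,z],down(az-90)
E
python3 - <<'E'
from h import *
w=[(*push(167.8,.032,.07,.222),4)]
for az in np.linspace(167.8,228,17)[1:]:w.append((*push(az,.028,.07,.222),1))
plan(w)
E
```

```text
t 17.95 pos [ 0.5564 -0.0483  0.2241] F [-0.1  1.1  0.6] gap -0.0004
R [[0.006, 0.209, 0.978], [0.004, 0.978, -0.209], [-1.0, 0.005, 0.005]]
[[0.01,-0.0,0.3,0.01,0.01,-0.01],[0.01,-0.0,0.3,0.01,0.01,-0.01],[0.01,-0.0,0.3,0.01,0.01,-0.01],[0.01,-0.0,0.3,0.01,0.01,-0.01],[0.0,-0.04,0.22,-0.75,0.0,0.0],[0.0,-0.04,0.12,-0.75,0.0,0.0],[0.0,-0.04,0.12,-0.75,0.0,0.0],[0.0,-0.04,0.12,-0.75,0.0,0.0],[0.0,-0.04,0.12,-0.75,0.0,0.0],[0.0,-0.04,0.12,-0.75,0.0,0.0]]
[[0.0,-0.04,0.12,-0.75,0.0,0.0],[0.0,-0.04,0.12,-0.75,0.0,0.0],[0.0,-0.04,0.12,-0.75,0.0,0.0],[0.0,-0.04,0.12,-0.75,0.0,0.0],[0.0,-0.04,0.12,-0.75,0.0,0.0],[0.0,-0.04,0.12,-0.75,0.0,0.0],[0.0,-0.04,0.12,-0.75,0.0,0.0],[0.0,-0.04,0.12,-0.75,0.0,0.0],[0.0,-0.04,0.12,-0.75,0.0,0.0],[0.0,-0.04,0.12,-0.75,0.0,0.0]]
max [0.01 0.04 0.3  0.75 0.01 0.01]
```

Call:
drive_tool(commands=[[0.01,0,0.3,0,0,0],[0.01,0,0.3,0,0,0],[0.01,0,0.3,0,0,0],[0.01,0,0.25,0,0,0],[0,-0.04,0.2,-0.75,0,0],[0,-0.04,0.12,-0.75,0,0],[0,-0.04,0.12,-0.75,0,0],[0,-0.04,0.12,-0.75,0,0],[0,-0.04,0.12,-0.75,0,0],[0,-0.04,0.12,-0.75,0,0]])

```text
time: 18.95
tool_pos: [0.6338, -0.0677, 0.2281]
eef_rot: [[0.003, -0.196, 0.981], [0.004, 0.981, 0.196], [-1.0, 0.003, 0.004]]
force: [-2.7, -0.6, -1.3]
finger_gap: -0.0001
```

```bash
python3 - <<'E'
from fit import *
look();
try: fit()
except Exception as e: print(e)
w=[]
for az in np.linspace(190,228,12)[1:]:w.append((*push(az,.028,.07,.222),1))
plan(w)
E
```

```text
sx,sy [0.6477 0.006 ] az 189.5 tilt 6.5 wh [0.092  0.0611] cost 0.467
t 19.05 pos [ 0.6342 -0.0677  0.228 ] F [-0.2  0.  -0.5] gap 0.0
R [[0.004, -0.195, 0.981], [0.004, 0.981, 0.195], [-1.0, 0.003, 0.005]]
[[0.15,-0.12,0.1,-0.44,0.05,-0.04],[0.0,-0.04,0.11,-0.69,0.0,0.0],[0.0,-0.04,0.11,-0.69,0.0,0.0],[0.0,-0.04,0.11,-0.69,0.0,0.0],[0.0,-0.04,0.11,-0.69,0.0,0.0],[0.0,-0.04,0.11,-0.69,0.0,0.0],[0.0,-0.04,0.11,-0.69,0.0,0.0],[0.0,-0.04,0.11,-0.69,0.0,0.0],[0.0,-0.04,0.11,-0.69,0.0,0.0],[0.0,-0.04,0.11,-0.69,0.0,0.0]]
[[0.0,-0.04,0.11,-0.69,0.0,0.0]]
max [0.15 0.12 0.11 0.69 0.05 0.04]
```

Call:
drive_tool(commands=[[0.15,-0.1,0.1,-0.44,0.05,-0.04],[0,-0.04,0.11,-0.69,0,0],[0,-0.04,0.11,-0.69,0,0],[0,-0.04,0.11,-0.69,0,0],[0,-0.04,0.11,-0.69,0,0],[0,-0.04,0.11,-0.69,0,0],[0,-0.04,0.11,-0.69,0,0],[0,-0.04,0.11,-0.69,0,0],[0,-0.04,0.11,-0.6,0,0],[0,0,0,0,0,0]])

```text
time: 20.05
tool_pos: [0.6739, -0.0664, 0.2251]
eef_rot: [[-0.004, -0.649, 0.761], [-0.003, 0.761, 0.649], [-1.0, 0.0, -0.005]]
force: [-0.3, -0.1, 0.3]
finger_gap: 0.0
```

```bash
python3 - <<'E'
from fit import *
look();
fit()
p=np.array(get_obs()['tool_pos'])[:2]-PIV
for az in(215,220,225,230,235):
  a=np.radians(az);f=np.r_[np.cos(a),np.sin(a)];print(az,'d',p@f,'l',p@np.r_[-f[1],f[0]])
plan([(*push(228,.028,.07,.222),3)])
E
```

```text
sx,sy [0.6462 0.0092] az 219.4 tilt 7.4 wh [0.0885 0.0614] cost 0.399
215 d 0.020417445800032026 l 0.07053425614213511
220 d 0.02648721673778883 l 0.06848635434892829
225 d 0.03235540396275232 l 0.06591723004593475
230 d 0.037977347026832205 l 0.0628464358203799
235 d 0.043310259548688786 l 0.059297342270516494
t 20.15 pos [ 0.6737 -0.0665  0.2252] F [0.1 0.1 0.1] gap 0.0
R [[-0.004, -0.647, 0.762], [-0.003, 0.762, 0.647], [-1.0, 0.0, -0.005]]
[[0.03,-0.04,0.07,-0.51,-0.02,-0.0],[0.03,-0.04,0.07,-0.51,-0.02,-0.0],[0.03,-0.05,0.07,-0.51,-0.02,-0.0]]
max [0.03 0.05 0.07 0.51 0.02 0.  ]
```

```bash
python3 - <<'E'
from h import *
plan([(*push(231,.028,.07,.222),4),(*push(231,.06,.07,.222),2),(*push(231,.06,.07,.36),4)])
E
```

```text
t 20.15 pos [ 0.6737 -0.0665  0.2252] F [0.1 0.1 0.1] gap 0.0
R [[-0.004, -0.647, 0.762], [-0.003, 0.762, 0.647], [-1.0, 0.0, -0.005]]
[[0.02,-0.04,0.08,-0.53,-0.01,-0.0],[0.02,-0.04,0.08,-0.53,-0.01,-0.0],[0.02,-0.04,0.07,-0.53,-0.01,-0.0],[0.02,-0.05,0.07,-0.53,-0.01,-0.0],[0.0,0.0,-0.4,0.0,0.0,0.0],[0.0,0.0,-0.4,0.0,0.0,0.0],[-0.86,0.0,0.0,0.0,0.0,0.0],[-0.86,0.0,0.0,0.0,0.0,0.0],[-0.86,0.0,0.0,0.0,0.0,0.0],[-0.86,0.0,0.0,0.0,0.0,0.0]]
max [0.86 0.05 0.4  0.53 0.01 0.  ]
```

Call:
drive_tool(commands=[[0.02,-0.04,0.08,-0.53,0,0],[0.02,-0.04,0.08,-0.53,0,0],[0.02,-0.04,0.07,-0.53,0,0],[0.02,-0.05,0.07,-0.53,0,0],[0,0,0,0,0,0],[0,0,-0.4,0,0,0],[0,0,-0.8,0,0,0],[0,0.3,-0.9,0,0,0],[-0.8,0.6,-0.6,0,0,0],[-0.8,0.6,-0.6,0,0,0]])

```text
time: 21.15
tool_pos: [0.5514, -0.1262, 0.2861]
eef_rot: [[-0.006, -0.764, 0.645], [-0.001, 0.645, 0.764], [-1.0, 0.004, -0.005]]
force: [1.4, -1.5, 2.0]
finger_gap: -0.0
```

```bash
python3 - <<'E'
from fit import *
look();fit();plan([])
print(blue('side').tolist());fit(('side',))
E
```

```text
sx,sy [0.6475 0.0081] az 227.7 tilt 8.4 wh [0.0907 0.0603] cost 0.194
t 21.25 pos [ 0.5509 -0.1271  0.2895] F [-0.1  0.5 -1.5] gap -0.0
R [[-0.002, -0.763, 0.646], [-0.004, 0.646, 0.763], [-1.0, -0.0, -0.004]]Traceback (most recent call last):
  File "<stdin>", line 2, in <module>
  File "h.py", line 31, in plan
    print('max',np.abs(rows).max(0))
                ~~~~~~~~~~~~~~~~^^^
    return umr_maximum(a, axis, None, out, keepdims, initial, where)
ValueError: zero-size array to reduction operation maximum which has no identity
```

```bash
python3 - <<'E'
from h import *
plan([(*push(228,.08,0,.273),5),(*push(228,.03,0,.273),5),(*push(228,.0065,0,.273),6)])
E
```

```text
t 21.25 pos [ 0.5509 -0.1271  0.2895] F [-0.1  0.5 -1.5] gap -0.0
R [[-0.002, -0.763, 0.646], [-0.004, 0.646, 0.763], [-1.0, -0.0, -0.004]]
[[0.08,0.05,0.42,0.07,-0.01,0.0],[0.08,0.06,0.42,0.07,-0.01,0.0],[0.08,0.06,0.42,0.07,-0.01,0.0],[0.08,0.06,0.42,0.07,-0.01,0.0],[0.08,0.06,0.42,0.07,-0.01,0.0],[0.0,-0.0,0.25,0.0,0.0,0.0],[0.0,-0.0,0.25,0.0,0.0,0.0],[0.0,-0.0,0.25,0.0,0.0,0.0],[0.0,-0.0,0.25,0.0,0.0,0.0],[0.0,-0.0,0.25,0.0,0.0,0.0]]
[[0.0,-0.0,0.1,0.0,0.0,0.0],[0.0,-0.0,0.1,0.0,0.0,0.0],[0.0,-0.0,0.1,0.0,0.0,0.0],[0.0,-0.0,0.1,0.0,0.0,0.0],[0.0,-0.0,0.1,0.0,0.0,0.0],[0.0,-0.0,0.1,0.0,0.0,0.0]]
max [0.08 0.06 0.42 0.07 0.01 0.  ]
```

Call:
drive_tool(commands=[[0.08,0.05,0.42,0.07,0,0],[0.08,0.06,0.42,0.07,0,0],[0.08,0.06,0.42,0.07,0,0],[0.08,0.06,0.42,0.07,0,0],[0.08,0.06,0.42,0.07,0,0],[0,0,0.25,0,0,0],[0,0,0.25,0,0,0],[0,0,0.25,0,0,0],[0,0,0.15,0,0,0],[0,0,0,0,0,0]])

```text
time: 22.25
tool_pos: [0.6257, -0.027, 0.2736]
eef_rot: [[0.002, -0.727, 0.687], [-0.004, 0.687, 0.727], [-1.0, -0.005, -0.002]]
force: [-0.5, 0.5, -0.5]
finger_gap: -0.0001
```

```bash
python3 - <<'E'
from h import *
plan([(*push(228,.0065,0,.273),9)])
E
```

```text
t 22.25 pos [ 0.6257 -0.027   0.2736] F [-0.5  0.5 -0.5] gap -0.0001
R [[0.002, -0.727, 0.687], [-0.004, 0.687, 0.727], [-1.0, -0.005, -0.002]]
[[0.0,0.01,0.09,-0.03,-0.0,0.01],[0.0,0.01,0.09,-0.03,-0.0,0.01],[0.0,0.01,0.09,-0.03,-0.0,0.01],[0.0,0.01,0.09,-0.03,-0.0,0.01],[0.0,0.01,0.09,-0.03,-0.0,0.01],[0.0,0.01,0.09,-0.03,-0.0,0.01],[0.0,0.01,0.09,-0.03,-0.0,0.01],[0.0,0.01,0.09,-0.03,-0.0,0.01],[0.0,0.01,0.09,-0.03,-0.0,0.01]]
max [0.   0.01 0.09 0.03 0.   0.01]
```

Call:
drive_tool(commands=[[0,0.01,0.09,-0.03,0,0],[0,0.01,0.09,-0.03,0,0],[0,0.01,0.09,-0.03,0,0],[0,0.01,0.09,-0.03,0,0],[0,0.01,0.09,-0.03,0,0],[0,0.01,0.09,-0.03,0,0],[0,0.01,0.09,-0.03,0,0],[0,0.01,0.09,-0.03,0,0],[0,0,0.08,0,0,0],[0,0,0,0,0,0]])

```text
time: 23.25
tool_pos: [0.6456, -0.0033, 0.2745]
eef_rot: [[-0.0, -0.74, 0.673], [-0.01, 0.673, 0.74], [-1.0, -0.007, -0.008]]
force: [-1.5, -1.2, 0.9]
finger_gap: 0.0002
```

```bash
python3 - <<'E'
from h import *
plan([(*push(228,.0065,0,.273),2)])
p=np.array(get_obs()['tool_pos'])[:2]-PIV
a=np.radians(228);f=np.r_[np.cos(a),np.sin(a)];print('d',p@f,'l',p@np.r_[-f[1],f[0]])
plan([(*push(228,.12,0,.28),4),([.50,.10,.42],down(138),6)])
E
```

```text
t 23.25 pos [ 0.6456 -0.0033  0.2745] F [-1.5 -1.2  0.9] gap 0.0002
R [[-0.0, -0.74, 0.673], [-0.01, 0.673, 0.74], [-1.0, -0.007, -0.008]]
[[0.02,0.01,0.01,-0.03,-0.04,0.04],[0.02,0.01,0.01,-0.03,-0.04,0.04]]
max [0.02 0.01 0.01 0.03 0.04 0.04]
d 0.007675864379672362 l 0.0009268420630287803
t 23.25 pos [ 0.6456 -0.0033  0.2745] F [-1.5 -1.2  0.9] gap 0.0002
R [[-0.0, -0.74, 0.673], [-0.01, 0.673, 0.74], [-1.0, -0.007, -0.008]]
[[-0.03,0.0,-0.7,-0.01,-0.02,0.02],[-0.03,0.0,-0.7,-0.01,-0.02,0.02],[-0.03,0.0,-0.7,-0.01,-0.02,0.02],[-0.03,0.0,-0.7,-0.01,-0.02,0.02],[-0.58,0.73,0.38,0.0,0.0,0.0],[-0.58,0.73,0.38,0.0,0.0,0.0],[-0.58,0.73,0.38,0.0,0.0,0.0],[-0.58,0.73,0.38,0.0,0.0,0.0],[-0.58,0.73,0.38,0.0,0.0,0.0],[-0.58,0.73,0.38,0.0,0.0,0.0]]
max [0.58 0.73 0.7  0.01 0.02 0.02]
```

Call:
drive_tool(commands=[[-0.03,0,-0.7,0,0,0],[-0.03,0,-0.7,0,0,0],[-0.03,0,-0.7,0,0,0],[-0.03,0,-0.7,0,0,0],[-0.58,0.73,0.2,0,0,0],[-0.58,0.73,0.3,0,0,0],[-0.58,0.73,0.3,0,0,0],[-0.58,0.73,0.3,0,0,0],[-0.58,0.73,0.3,0,0,0],[-0.3,0.4,0.2,0,0,0]])

```text
time: 24.25
tool_pos: [0.4877, 0.0724, 0.4093]
eef_rot: [[-0.0, -0.737, 0.675], [-0.008, 0.675, 0.737], [-1.0, -0.005, -0.006]]
force: [1.5, -0.5, 0.2]
finger_gap: -0.0
```

```bash
python3 - <<'E'
from fit import *
look();fit()
for c in('side','top'):
    b=blue(c);print(c,b.min(0),b.max(0),cv2.contourArea(b.astype(np.float32)))
fit(('side',))
print(get_obs()['tool_pos'])
for c in('side','top'):
  print(c,'board',[(np.round(d['pixel'],1).tolist(),round(d['confidence'],2)) for d in spot_point(c,'vice_board')])
E
```

```text
sx,sy [0.6487 0.0082] az 227.3 tilt 18.7 wh [0.0923 0.0625] cost 0.302
side [330 161] [398 219] 2776.5
top [324 116] [358 164] 915.0
sx,sy [0.6489 0.0099] az 228.3 tilt 18.0 wh [0.0915 0.0627] cost 0.006
[0.4880463  0.07266415 0.40910964]
side board [([285.5, 322.0], 0.88), ([165.4, 369.0], 0.51)]
top board [([235.2, 422.9], 0.88), ([133.5, 222.0], 0.53)]
```

```bash
sed -i 's/^PIV=.*/PIV=np.r_[.6492,.0065]/' h.py; python3 - <<'E'
from h import *
plan([(*push(228.3,.11,0,.285),6),(*push(228.3,.03,0,.274),4),(*push(228.3,-.0005,0,.273),9)])
E
```

```text
t 24.45 pos [0.4887 0.0699 0.4072] F [-0.1 -0.   0.2] gap 0.0
R [[-0.002, -0.736, 0.677], [-0.009, 0.677, 0.736], [-1.0, -0.005, -0.008]]
[[0.51,-0.68,-0.2,-0.03,-0.02,0.01],[0.51,-0.68,-0.2,-0.03,-0.02,0.01],[0.51,-0.68,-0.2,-0.03,-0.02,0.01],[0.51,-0.68,-0.2,-0.03,-0.02,0.01],[0.51,-0.68,-0.21,-0.03,-0.02,0.01],[0.51,-0.68,-0.21,-0.03,-0.02,0.01],[0.07,-0.0,0.5,0.0,0.0,0.0],[0.07,-0.0,0.5,0.0,0.0,0.0],[0.07,-0.0,0.5,0.0,0.0,0.0],[0.07,-0.0,0.5,0.0,0.0,0.0]]
[[0.0,0.0,0.08,0.0,0.0,0.0],[0.0,0.0,0.08,0.0,0.0,0.0],[0.0,0.0,0.08,0.0,0.0,0.0],[0.0,0.0,0.08,0.0,0.0,0.0],[0.0,0.0,0.08,0.0,0.0,0.0],[0.0,0.0,0.08,0.0,0.0,0.0],[0.0,0.0,0.08,0.0,0.0,0.0],[0.0,0.0,0.08,0.0,0.0,0.0],[0.0,0.0,0.08,0.0,0.0,0.0]]
max [0.51 0.68 0.5  0.03 0.02 0.01]
```

Call:
drive_tool(commands=[[0.51,-0.68,-0.2,-0.03,-0.02,0.01],[0.51,-0.68,-0.2,-0.03,-0.02,0.01],[0.51,-0.68,-0.2,-0.03,-0.02,0.01],[0.51,-0.68,-0.2,-0.03,-0.02,0.01],[0.51,-0.68,-0.2,-0.03,-0.02,0.01],[0.4,-0.5,-0.1,-0.03,-0.02,0.01],[0,0,0,0,0,0],[0.07,0,0.4,0,0,0],[0.07,0,0.4,0,0,0],[0,0,0,0,0,0]])

```text
time: 25.45
tool_pos: [0.5984, -0.0597, 0.2709]
eef_rot: [[-0.008, -0.74, 0.673], [0.001, 0.673, 0.74], [-1.0, 0.007, -0.004]]
force: [-0.0, 0.3, -1.1]
finger_gap: -0.0002
```

```bash
python3 - <<'E'
from h import *
plan([(*push(228.3,.02,0,.273),4),(*push(228.3,-.0005,0,.273),5)])
E
```

```text
t 25.45 pos [ 0.5984 -0.0597  0.2709] F [-0.   0.3 -1.1] gap -0.0002
R [[-0.008, -0.74, 0.673], [0.001, 0.673, 0.74], [-1.0, 0.007, -0.004]]
[[-0.01,0.04,0.39,-0.03,-0.01,-0.02],[-0.01,0.04,0.39,-0.03,-0.01,-0.02],[-0.01,0.04,0.39,-0.03,-0.01,-0.02],[-0.01,0.04,0.39,-0.03,-0.01,-0.02],[0.0,-0.0,0.1,0.0,0.0,0.0],[0.0,-0.0,0.1,0.0,0.0,0.0],[0.0,-0.0,0.1,0.0,0.0,0.0],[0.0,-0.0,0.1,0.0,0.0,0.0],[0.0,-0.0,0.1,0.0,0.0,0.0]]
max [0.01 0.04 0.39 0.03 0.01 0.02]
```

Call:
drive_tool(commands=[[-0.01,0.04,0.4,-0.03,0,-0.02],[-0.01,0.04,0.4,-0.03,0,-0.02],[-0.01,0.04,0.35,-0.03,0,-0.02],[0,0,0.2,0,0,0],[0,0,0.1,0,0,0],[0,0,0.1,0,0,0],[0,0,0.1,0,0,0],[0,0,0.1,0,0,0],[0,0,0.05,0,0,0],[0,0,0,0,0,0]])

```text
time: 26.45
tool_pos: [0.6427, -0.0068, 0.2709]
eef_rot: [[-0.007, -0.741, 0.671], [-0.005, 0.671, 0.741], [-1.0, 0.002, -0.008]]
force: [0.2, 0.5, -0.4]
finger_gap: -0.0003
```

```bash
python3 - <<'E'
from h import *
plan([(*push(228.3,-.0005,0,.273),3)])
E
```

```text
t 26.45 pos [ 0.6427 -0.0068  0.2709] F [ 0.2  0.5 -0.4] gap -0.0003
R [[-0.007, -0.741, 0.671], [-0.005, 0.671, 0.741], [-1.0, 0.002, -0.008]]
[[-0.02,0.03,0.12,-0.03,-0.03,-0.01],[-0.02,0.03,0.12,-0.03,-0.03,-0.01],[-0.02,0.03,0.12,-0.03,-0.03,-0.01]]
max [0.02 0.03 0.12 0.03 0.03 0.01]
```

Call:
drive_tool(commands=[[-0.02,0.03,0.1,-0.03,-0.03,-0.01],[-0.02,0.03,0.1,-0.03,-0.03,-0.01],[-0.02,0.03,0.1,0,0,0],[0,0,0.05,0,0,0],[0,0,0.02,0,0,0],[0,0,0,0,0,0],[0,0,0,0,0,0],[0,0,0,0,0,0],[0,0,0,0,0,0],[0,0,0,0,0,0]])

```text
time: 27.45
tool_pos: [0.649, 0.0043, 0.2729]
eef_rot: [[-0.006, -0.744, 0.668], [-0.009, 0.668, 0.744], [-1.0, -0.001, -0.011]]
force: [-1.4, -1.5, -0.7]
finger_gap: -0.0002
```

```bash
python3 - <<'E'
from h import *
plan([(*push(228.3,-.0005,0,.273),1)])
plan([(*push(228.3,.07,.0,.273),4),(*push(228.3,.07,.07,.26),3),(*push(231,.05,.07,.223),3)])
E
```

```text
t 27.45 pos [0.649  0.0043 0.2729] F [-1.4 -1.5 -0.7] gap -0.0002
R [[-0.006, -0.744, 0.668], [-0.009, 0.668, 0.744], [-1.0, -0.001, -0.011]]
[[-0.0,0.03,0.06,-0.05,-0.12,0.01]]
max [0.   0.03 0.06 0.05 0.12 0.01]
t 27.45 pos [0.649  0.0043 0.2729] F [-1.4 -1.5 -0.7] gap -0.0002
R [[-0.006, -0.744, 0.668], [-0.009, 0.668, 0.744], [-1.0, -0.001, -0.011]]
[[0.0,0.01,-0.43,-0.01,-0.03,0.0],[0.0,0.01,-0.43,-0.01,-0.03,0.0],[0.0,0.01,-0.43,-0.01,-0.03,0.0],[0.0,0.01,-0.43,-0.01,-0.03,0.0],[0.11,-0.58,-0.0,0.0,0.0,0.0],[0.11,-0.58,-0.0,0.0,0.0,0.0],[0.11,-0.58,-0.0,0.0,0.0,0.0],[0.31,-0.02,0.19,-0.18,0.0,0.0],[0.31,-0.02,0.19,-0.18,0.0,0.0],[0.31,-0.03,0.19,-0.18,0.0,0.0]]
max [0.31 0.58 0.43 0.18 0.03 0.  ]
```

Call:
drive_tool(commands=[[0,0.01,-0.43,0,-0.03,0],[0,0.01,-0.43,0,-0.03,0],[0,0.01,-0.43,0,-0.03,0],[0,0.01,-0.43,0,-0.03,0],[0.11,-0.58,-0.1,0,0,0],[0.11,-0.58,0,0,0,0],[0.11,-0.58,0,0,0,0],[0.31,-0.02,0.1,-0.18,0,0],[0.31,-0.02,0.1,-0.18,0,0],[0.2,0,0,0,0,0]])

```text
time: 28.45
tool_pos: [0.6591, -0.09, 0.2272]
eef_rot: [[0.008, -0.768, 0.641], [0.005, 0.641, 0.768], [-1.0, -0.003, 0.009]]
force: [0.3, 0.3, -1.3]
finger_gap: -0.0002
```

```bash
python3 - <<'E'
from h import *
plan([(*push(229,.040,.072,.223),4),(*push(234.4,.028,.07,.223),5)])
E
```

```text
t 28.45 pos [ 0.6591 -0.09    0.2272] F [ 0.3  0.3 -1.3] gap -0.0002
R [[0.008, -0.768, 0.641], [0.005, 0.641, 0.768], [-1.0, -0.003, 0.009]]
[[0.03,-0.01,0.16,0.06,0.03,0.01],[0.03,-0.01,0.16,0.06,0.03,0.01],[0.03,-0.01,0.16,0.06,0.03,0.01],[0.03,-0.01,0.16,0.06,0.03,0.01],[0.0,-0.0,0.09,-0.22,0.0,0.0],[0.0,-0.0,0.09,-0.22,0.0,0.0],[0.0,-0.01,0.09,-0.22,0.0,0.0],[0.0,-0.01,0.09,-0.22,0.0,0.0],[0.0,-0.01,0.09,-0.22,0.0,0.0]]
max [0.03 0.01 0.16 0.22 0.03 0.01]
```

Call:
drive_tool(commands=[[0.03,-0.01,0.16,0.06,0.03,0.01],[0.03,-0.01,0.16,0.06,0.03,0.01],[0.03,-0.01,0.16,0,0.03,0.01],[0.03,-0.01,0.12,0,0.03,0.01],[0,0,0.09,-0.22,0,0],[0,0,0.09,-0.22,0,0],[0,-0.01,0.09,-0.22,0,0],[0,-0.01,0.09,-0.22,0,0],[0,-0.01,0.05,-0.22,0,0],[0,0,0,0,0,0]])

```text
time: 29.45
tool_pos: [0.689, -0.0571, 0.2227]
eef_rot: [[-0.002, -0.825, 0.565], [-0.003, 0.565, 0.825], [-1.0, 0.0, -0.004]]
force: [-0.9, -1.6, 0.4]
finger_gap: 0.0002
```

```bash
python3 - <<'E'
from h import *
plan([(*push(234.4,.028,.07,.223),2)])
p,_=push(234.4,.028,.07,.223);q=p+[-.10,0,.02]
plan([(*push(234.4,.10,.07,.235),4),([.50,.02,.41],down(144),6)])
E
```

```text
t 29.45 pos [ 0.689  -0.0571  0.2227] F [-0.9 -1.6  0.4] gap 0.0002
R [[-0.002, -0.825, 0.565], [-0.003, 0.565, 0.825], [-1.0, 0.0, -0.004]]
[[-0.0,-0.01,0.01,0.12,-0.02,-0.0],[-0.0,-0.01,0.01,0.12,-0.02,-0.0]]
max [0.   0.01 0.01 0.12 0.02 0.  ]
t 29.45 pos [ 0.689  -0.0571  0.2227] F [-0.9 -1.6  0.4] gap 0.0002
R [[-0.002, -0.825, 0.565], [-0.003, 0.565, 0.825], [-1.0, 0.0, -0.004]]
[[-0.08,0.01,-0.45,0.06,-0.01,-0.0],[-0.08,0.0,-0.45,0.06,-0.01,-0.0],[-0.08,0.0,-0.45,0.06,-0.01,-0.0],[-0.08,-0.0,-0.45,0.06,-0.01,-0.0],[-0.73,0.83,0.1,0.01,0.0,0.0],[-0.73,0.83,0.1,0.01,0.0,0.0],[-0.73,0.83,0.1,0.01,0.0,0.0],[-0.73,0.83,0.1,0.01,0.0,0.0],[-0.73,0.83,0.1,0.01,0.0,0.0],[-0.73,0.83,0.1,0.01,0.0,0.0]]
max [0.73 0.83 0.45 0.06 0.01 0.  ]
```

Call:
drive_tool(commands=[[-0.08,0,-0.45,0.06,0,0],[-0.08,0,-0.45,0.06,0,0],[-0.08,0,-0.45,0.06,0,0],[-0.08,0,-0.45,0.06,0,0],[-0.73,0.83,0.1,0,0,0],[-0.73,0.83,0.1,0,0,0],[-0.73,0.83,0.1,0,0,0],[-0.73,0.83,0.1,0,0,0],[-0.73,0.83,0.1,0,0,0],[-0.5,0.6,0.1,0,0,0]])

```text
time: 30.45
tool_pos: [0.5006, 0.0162, 0.4051]
eef_rot: [[-0.005, -0.811, 0.586], [0.002, 0.586, 0.811], [-1.0, 0.006, -0.001]]
force: [0.4, 0.1, -0.6]
finger_gap: 0.0001
```

```bash
python3 - <<'E'
from fit import *
look();fit(('side',));fit()
print(get_obs()['tool_pos'],get_obs()['time'])
E
```

```text
sx,sy [0.649  0.0096] az 233.5 tilt 26.3 wh [0.0918 0.0625] cost 0.005Traceback (most recent call last):
  File "<stdin>", line 2, in <module>
  File "fit.py", line 17, in fit
    H={c:blue(c) for c in cams};O={c:H[c].min(0)-8 for c in cams};M={c:mask(H[c],O[c]) for c in cams}
         ~~~~^^^
  File "fit.py", line 8, in blue
    return cv2.convexHull(np.concatenate([np.argwhere(l==i)[:,::-1] for i in range(1,n) if s[i,4]>25]).astype(np.int32))[:,0]
                          ~~~~~~~~~~~~~~^^^^^^^^^^^^^^^^^^^^^^^^^^^^^^^^^^^^^^^^^^^^^^^^^^^^^^^^^^^^^^
ValueError: need at least one array to concatenate
```

```bash
python3 - <<'E'
from h import *
plan([(*push(233.8,.09,0,.283),6),(*push(233.8,.03,0,.273),4)])
E
```

```text
t 30.55 pos [0.5008 0.0173 0.4062] F [ 0.2 -0.4 -1.1] gap -0.0003
R [[-0.003, -0.812, 0.584], [0.003, 0.584, 0.812], [-1.0, 0.004, 0.001]]
[[0.51,-0.53,-0.05,0.02,0.0,-0.01],[0.51,-0.53,-0.05,0.02,0.0,-0.01],[0.51,-0.53,-0.05,0.02,0.0,-0.01],[0.51,-0.53,-0.05,0.02,0.0,-0.01],[0.51,-0.53,-0.05,0.02,0.0,-0.01],[0.51,-0.53,-0.05,0.02,0.0,-0.01],[0.06,-0.0,0.38,0.0,0.0,0.0],[0.06,-0.0,0.38,0.0,0.0,0.0],[0.06,-0.0,0.38,0.0,0.0,0.0],[0.06,-0.0,0.38,0.0,0.0,0.0]]
max [0.51 0.53 0.38 0.02 0.   0.01]
```

Call:
drive_tool(commands=[[0.51,-0.53,-0.05,0.02,0,-0.01],[0.51,-0.53,-0.05,0.02,0,-0.01],[0.51,-0.53,-0.05,0.02,0,-0.01],[0.51,-0.53,-0.05,0.02,0,-0.01],[0.51,-0.53,-0.05,0.02,0,-0.01],[0.4,-0.4,0,0.02,0,-0.01],[0,0,0.3,0,0,0],[0.06,0,0.38,0,0,0],[0.06,0,0.2,0,0,0],[0,0,0,0,0,0]])

```text
time: 31.55
tool_pos: [0.6197, -0.0371, 0.2756]
eef_rot: [[0.002, -0.805, 0.593], [0.001, 0.593, 0.805], [-1.0, -0.001, 0.002]]
force: [-0.6, -0.8, -0.1]
finger_gap: -0.0
```

```bash
python3 - <<'E'
from h import *
plan([(*push(233.8,.015,0,.273),3),(*push(233.8,-.002,0,.273),5)])
E
```

```text
t 31.55 pos [ 0.6197 -0.0371  0.2756] F [-0.6 -0.8 -0.1] gap -0.0
R [[0.002, -0.805, 0.593], [0.001, 0.593, 0.805], [-1.0, -0.001, 0.002]]
[[0.02,0.02,0.31,-0.01,0.01,0.0],[0.02,0.02,0.31,-0.01,0.01,0.0],[0.02,0.02,0.31,-0.01,0.01,0.0],[0.0,-0.0,0.09,0.0,0.0,0.0],[0.0,-0.0,0.09,0.0,0.0,0.0],[0.0,-0.0,0.09,0.0,0.0,0.0],[0.0,-0.0,0.09,0.0,0.0,0.0],[0.0,-0.0,0.09,0.0,0.0,0.0]]
max [0.02 0.02 0.31 0.01 0.01 0.  ]
```

Call:
drive_tool(commands=[[0.02,0.02,0.31,-0.01,0,0],[0.02,0.02,0.31,-0.01,0,0],[0.02,0.02,0.31,-0.01,0,0],[0,0,0.09,0,0,0],[0,0,0.09,0,0,0],[0,0,0.09,0,0,0],[0,0,0.09,0,0,0],[0,0,0.03,0,0,0],[0,0,0,0,0,0],[0,0,0,0,0,0]])

```text
time: 32.55
tool_pos: [0.6503, 0.0087, 0.2739]
eef_rot: [[0.0, -0.806, 0.592], [-0.002, 0.592, 0.806], [-1.0, -0.001, -0.001]]
force: [-1.1, -0.6, -0.1]
finger_gap: -0.0001
```

```bash
python3 - <<'E'
from h import *
plan([(*push(233.8,-.002,0,.273),2)])
E
```

```text
t 32.55 pos [0.6503 0.0087 0.2739] F [-1.1 -0.6 -0.1] gap -0.0001
R [[0.0, -0.806, 0.592], [-0.002, 0.592, 0.806], [-1.0, -0.001, -0.001]]
[[0.01,-0.01,-0.01,-0.01,-0.01,0.01],[0.01,-0.01,-0.01,-0.01,-0.01,0.01]]
max [0.01 0.01 0.01 0.01 0.01 0.01]
```

Call:
drive_tool(commands=[[-0.02,0,-0.3,0,0,0],[-0.02,0,-0.5,0,0,0],[-0.05,0,-0.7,0,0,0],[-0.1,0,-0.7,0,0,0],[-0.7,0.6,0,0,0,0],[-0.8,0.8,0.1,0,0,0],[-0.7,0.9,0.5,0,0,0],[0,0.8,0.7,0,0,0],[0,0.7,0.8,0,0,0],[0,0.4,0.8,0,0,0]])

```text
time: 33.55
tool_pos: [0.5279, 0.1296, 0.3744]
eef_rot: [[0.009, -0.8, 0.6], [0.001, 0.6, 0.8], [-1.0, -0.006, 0.006]]
force: [0.1, -0.9, -0.4]
finger_gap: -0.0001
```

Call:
drive_tool(commands=[[0,0.7,0.7,0,0,0],[0,0.7,0.7,0,0,0],[0,0.7,0.5,0,0,0],[0,0,0,0,0,0],[0,0,0,0,0,0],[0,0,0,0,0,0],[0,0,0,0,0,0],[0,0,0,0,0,0],[0,0,0,0,0,0],[0,0,0,0,0,0]])

```text
time: 34.55
tool_pos: [0.5059, 0.2476, 0.3757]
eef_rot: [[0.013, -0.8, 0.599], [0.007, 0.599, 0.8], [-1.0, -0.007, 0.013]]
force: [0.3, 0.4, 0.2]
finger_gap: 0.0002
```

```bash
python3 - <<'E'
from fit import *
look();print(get_obs()['tool_pos'],get_obs()['time']);fit(('side',));x=fit();fit(('top',))
for s in(x[:2],PIV):
    d=np.r_[.4405,-.2875]-s;print('target az',np.degrees(np.arctan2(d[1],d[0]))%360)
E
```

```text
[0.505884   0.2477675  0.37568369] 34.65
sx,sy [0.6487 0.0094] az 233.8 tilt 31.6 wh [0.0915 0.0622] cost 0.007
sx,sy [0.6476 0.0073] az 233.5 tilt 32.0 wh [0.0924 0.0616] cost 0.041
sx,sy [0.6467 0.0078] az 233.5 tilt 29.9 wh [0.0935 0.064 ] cost 0.009
target az 234.91283033282176
target az 234.63043121895683
```

Tablet now reads azimuth 233.5–233.8° against a target of about 234.7°, with tilt 30–32°. Last look at the whole bench before handing in.

```bash
python3 - <<'E'
from h import *
C['side']=read_camera('side');C['top']=read_camera('top')
m=np.zeros((600,800,3),np.uint8)
m[:340,:800]=cv2.resize(C['side']['frame'][90:345,160:480],(800,637),interpolation=3)[60:400]
m[340:600,:416]=cv2.resize(C['top']['frame'],(416,260),interpolation=cv2.INTER_AREA)
m[340:600,420:780]=cv2.resize(C['side']['frame'][100:230,220:400],(360,260),interpolation=3)
cv2.imwrite('pics/end.png',m[:,:,::-1])
for c in C:
  a=cv2.imread(f'pics/{c}0.png')[:,:,::-1]
  for l in('screwdriver','wrench','spool','meter','jar','mug','tray','caddy_bar'):
    print(c,l,[np.round(d['pixel']).tolist() for d in boxes_of(c,l)[:2]])
E
```

```text
side screwdriver [[214.0, 268.0]]
side wrench [[212.0, 268.0], [154.0, 280.0]]
side spool [[187.0, 320.0]]
side meter [[297.0, 390.0]]
side jar [[177.0, 279.0]]
side mug [[154.0, 344.0]]
side tray [[258.0, 420.0], [176.0, 278.0]]
side caddy_bar [[184.0, 210.0], [174.0, 280.0]]
top screwdriver []
top wrench [[239.0, 374.0]]
top spool [[149.0, 324.0], [178.0, 418.0]]
top meter [[181.0, 418.0]]
top jar [[126.0, 276.0]]
top mug [[121.0, 224.0]]
top tray [[134.0, 381.0]]
top caddy_bar [[296.0, 177.0]]
```

View pics/end.png

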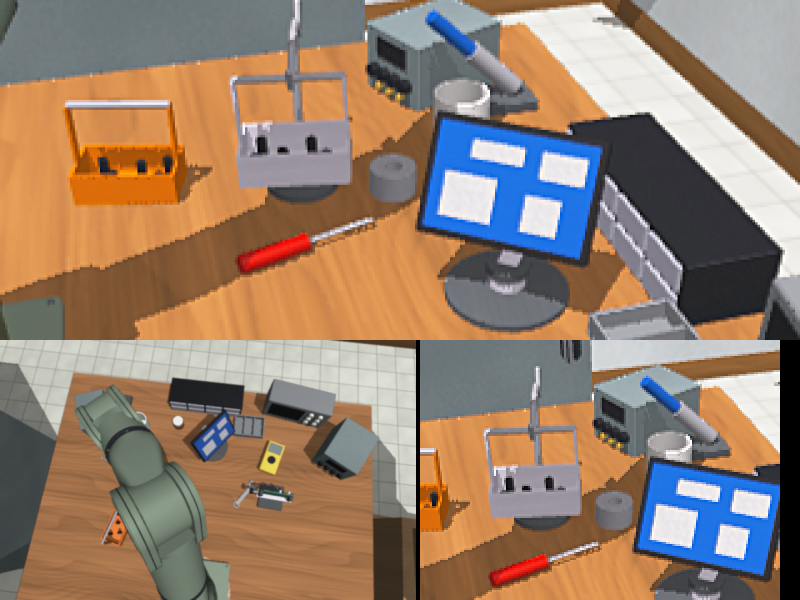

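The final picture shows the caddy hanging level on the hook (crop (290,125)), the tablet facing the vice and leaning back (crop (512,190)), and the bystanders apparently unmoved. The gripper is clear, so I hand in.

```bash
python3 -c "
from cell import *
print(get_obs()['time'],finish_job())"
```

```text
the job is handed in; nothing more can be done
35.55 None
```

I hung the aluminium caddy by its bar on the inner hook first, then turned and tilted the tablet. I handed the job in at 35.6 s of the 67 s, with the gripper clear of everything.

- **Caddy:** it hangs level with the bar in the dip of the hook, centred on the hook arm to about 2 mm before I let go. It still hung there in the last picture.
- **Turn:** the screen faces 233.5–233.8°, against about 234.7° for facing the board squarely. That leaves it about 1° short, and I did not correct it.
- **Tilt:** the two cameras disagree a little: 31.6° from the side camera, 29.9° from the top and 32.0° with both, so it may lean 1–2° too far. I left that too.
- **Bystanders:** the screwdriver, wrench, spool, meter, jar, mug and tray look to be where they were at the start. In the last check the networks missed the screwdriver in the top view and mislabelled a few things, such as the wrench and jar in the side view. For those I relied on the picture.

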